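# Tip the dried toy wagons out of the drying trough into the tub

### The arm

A 7-joint arm with a two-finger parallel gripper is mounted at the origin on the work surface. World frame = base frame: x ahead of the robot, y to its left, z up, the work surface at z = 0. Lengths are in m, angles in rad, forces in N, time in s.
With the tool pointing down it reaches from about 0.4 to 0.925 m from the base axis. Payload 4.1 kg.
Tool frame: the origin (TCP) lies midway between the tips of the shut fingers; the grasp point (between the pads) lies 19 mm behind it (arm.grip_depth is the z of the grasp point in the tool frame, in m); z points along the fingers, y is the line along which they close (so a half turn about z gives the same grasp; the last joint's range is limited). The gripper opens to 85 mm and grips with 20 to 120 N. Pads are 22 mm wide; open, the fingers measure 114 mm over their backs; the gripper's body (76 mm by 85 mm) begins 54 mm behind the grasp point. The pads swing forward as they close: fully open they stand 13 mm farther back than shut.
Start: joints at [-1.377, 0.398, 0.045, 1.537, -0.019, 1.207, -0.051], TCP at [0.188, 0.622, 0.231] pointing down, gripper open.
Joint ranges: [-2.82, 2.82], [-0.49, 2.23], [-1.37, 1.46], [0, 2.46], [-1.36, 4.5], [0.23, 2], [-2.94, 2.94]. Speed limits (rad/s): [2.57, 2.57, 3.14, 3.14, 3.14, 3.14, 3.14].

### API

Orientations are given as a rotation vector (axis times angle).
In Python, from plant import arm gives the robot as it stands.
- The arm moves only by the shell command python3 -m pendant 'ROWS'. ROWS is a JSON object of lists of equal length, an entry for each row: "xyz": the shift along the tool's x, y, z in mm, a list of three; "angular": the turn, a rotation vector about the tool's x, y, z in degrees, a list of three; "hand": the opening, from 0 (shut) to 1 (fully open). In form: {"xyz": [[x, y, z], ...], "angular": [[rx, ry, rz], ...], "hand": [hand, ...]}. A call has exactly 5 rows; each row shifts and turns the commanded pose from where the row before left it, along the tool's axes as they then stand; what a row does not reach is not made up. A row lasts 1/10 s, in which the tool goes at most 50 mm and 8.59 degrees, less where a joint would pass 70% of its speed; a pose out of reach is approached as far as the arm can. A call is refused whole if a number of a shift passes 50 or a number of a turn 8.59, either way. A call with a gripper value outside its range is refused whole. The fingers move at their own pace and stop on an object; the grip force is fixed at half the most. Time passes only in rows, so rows that do not move let the fingers close, or fill a call up. It gives the time, the measured TCP pose, the force, the opening and the grip force at its end, in the units of the state.
- arm.observe(): the state, without advancing time (a new reading comes with each control period).
- arm.grab_frame(name): name is "scene" or "side" or "wrist"; returns the picture (384x512x3 uint8, red, green, blue); there is no depth.
- arm.camera_params(name): a dict with "camera_matrix" (3x3 intrinsics, pixels), "camera_from_world" (4x4, takes a point from world to camera coordinates). Camera axes: x right, y up, looking along -z (the intrinsics and any distortion apply to the point x, -y, -z); pixel columns grow to the right and rows downward; lengths in m; the calibration is good to about 2 mm. A picture is of the moment at which its call begins: read the wrist's pose just before it. camera_params takes no time and is no camera call; for the wrist camera it gives the pose at the moment of the call.
- arm.sign_off(): hands the job in; it is judged then, once.
Trained networks look in the newest picture that a camera, given by its name, has taken for a name from the list of things; names that differ only in an ending like _2 or _b are one class to them, and where a whole thing is asked for, a point or a joint stands for the part that bears it (a point fixed in the world has none). Each returns a list of dicts, best first, with "score" (0 to 1); they miss things now and then, are a little off and sometimes report something else, mostly with a low value. They report only what shows in the picture. A call takes as long as a camera call. They do not tell look-alikes from the thing itself.
- arm.boxes_of(name, camera): "xy" ([column, row] in pixels, amid what is visible of it).
- arm.place_of(name, camera): "xy" ([column, row] in pixels: a listed point, or the origin of a listed thing).
The state is a dict: "time_s": time; "joint_pos": joint angles; "qvel": joint speeds; "joint_torque": joint torques, N m; "tcp_pos": TCP position; "tcp_rot": TCP orientation; "wrist_force": force on the tool from outside, world axes, zero at the start; "moment": the same for the moment, N m; "opening": finger opening in m; "grasp_force": force on a finger pad.
Only numpy, scipy, OpenCV 4.12 (cv2) and the standard library are available. Lean on these libraries where they do the work, as an engineer would, in place of code of your own. Each camera call takes 0.05 s, during which the arm holds its last target. There are 200 camera calls.

### The job

The stained toy wagons are dry. Wind the crank one full turn anticlockwise, as seen from the robot, so that the trough tips; then take the tub by its handle, push it in under the trough's mouth so that its rim swings the spring flap open, and hold it there until every wagon from the trough has slid into it. Gather the wagons lying on the newspaper into the tub as well, leave the tub standing level in the middle of its board with all the wagons in it, and wind the trough back down level, without upsetting the other things on the bench.

Things in the scene. Friction and masses are not known exactly. Their poses are not given: they have to be found in the camera images.
- stand: Fixed grey stand of the tipping trough. Origin on the bench under the trunnions (axis along x, 158 mm up); -y downhill, to the mouth; -x to the robot. Base plate 176 x 215 x 8 mm, y -15 to +200; 30 mm wide cheeks at x +-80. Under the mouth (y below -20) all is open for the tub. Stray wagons lie on a newspaper about x -200, y -125 mm.
- crank (a joint): Hand crank on the stand's robot side, rad: 0 (stop: trough level, handle straight up) to 6.28 (stop: a full turn on, trough tipped 35 degrees, rear up). Grows anticlockwise seen from the robot: from the top the handle moves to the stand's +y. Shaft along x at stand y 128, z 130 mm; arm 55 mm. Geared down, it stays where left; about 4 to 7 N at the handle.
- crank_grip (a point): Point on the crank's handle, a level wooden sleeve 20 mm thick that runs free on its pin along the stand's x, from x -110 to -195 mm. This point: stand x -165, y 128 + 55 sin(q), z 130 + 55 cos(q) mm at crank angle q. Pinch it from above, fingers on its +y and -y sides; it can be held all the way round.
- mouth (a point): Middle of the lower end of the trough's floor, where wagons leave: stand y -70, z 183 mm level, y -72, z 138 mm tipped. The trough is an open aluminium channel with a slippery white floor, 100 mm wide inside, walls 38 mm, 240 mm long (level: stand y -70 to +170).
- flap (a joint): Spring flap across the mouth, rad, 0 (shut, 16 mm above the floor) to 1.4. Pivot 25 mm under the floor's end: stand y -57, z 118 mm tipped. Its paddle, 70 wide, 65 mm long, hangs below, leaning 30 degrees out to -y when tipped. Pushed to +y (2 to 4 N) the flap drops outwards; past 1.0 wagons slide over it. Tub rim 76 mm up: open with its front wall at stand y -24; cheeks at y -15.
- tub: Open aluminium tub, 150 (x) x 180 (y) mm, 70 mm high, walls 4 mm, about 0.2 kg. Origin: centre of its underside, z up; its handle is on its -y side, so its front is the +y wall, which goes in under the mouth. It starts on its board.
- tub_handle (a point): Middle of the tub's upright wooden handle, at x 0, y -126, z 40 mm of the tub: a strap 16 mm thick (along the tub's x), 22 mm deep, 55 mm tall, 25 mm clear of the wall. Pinch it from above across its 16 mm; grip firmly (40 to 60 N).
- board: Plywood board, 200 (x) x 220 (y) x 18 mm, fixed to the bench; the tub's place. Origin: centre of its underside.
- wagon1: Wooden toy wagon body, stained brown, 62 (x) x 32 (y) x 30 (z) mm, 35 g; origin at its centre. Starts in the trough, lying along it. May be absent.
- wagon2: Wooden toy wagon body, stained brown, 62 (x) x 32 (y) x 30 (z) mm, 35 g; origin at its centre. Starts in the trough, lying along it. May be absent.
- wagon3: Wooden toy wagon body, stained brown, 62 (x) x 32 (y) x 30 (z) mm, 35 g; origin at its centre. Starts in the trough, lying along it. May be absent.
- wagon4: Wooden toy wagon body, stained brown, 62 (x) x 32 (y) x 30 (z) mm, 35 g; origin at its centre. Starts in the trough, lying along it. May be absent.
- wagon5: Wooden toy wagon body, stained brown, 62 (x) x 32 (y) x 30 (z) mm, 35 g; origin at its centre. Starts in the trough, lying along it. May be absent.
- wagon6: Wooden toy wagon body, stained brown, 62 (x) x 32 (y) x 30 (z) mm, 35 g; origin at its centre. Starts on the newspaper. May be absent.
- wagon7: Wooden toy wagon body, stained brown, 62 (x) x 32 (y) x 30 (z) mm, 35 g; origin at its centre. Starts on the newspaper. May be absent.
- wagon8: Wooden toy wagon body, stained brown, 62 (x) x 32 (y) x 30 (z) mm, 35 g; origin at its centre. Starts on the newspaper. May be absent.
- stain_tin: Bystander: tin with a green label, 74 mm thick, 85 mm tall. Origin: centre of its foot.
- baluster: Bystander: turned wooden baluster standing upright, 56 mm thick, 100 mm tall. Origin: centre of its foot.
- hex_pot: Bystander: grey hexagonal pot, 72 mm wide, 80 mm tall. Origin: centre of its foot.
Mind the look-alikes: they are no part of the job. Leave any white or yellow look-alike of the wagon5 alone. What is shaped like the wagon6 but yellow is not meant.

How it is judged:
By the outcome, as a careful person would: the job done as asked, in the order asked, and still so for the second after the job is handed in, with the robot touching nothing.
Of wagon1, wagon2, wagon3, wagon4, wagon5 only 3 to 5 are there at a start; the rules pass over those that are not, and their reading is None.
Of wagon6, wagon7, wagon8 only 2 to 3 are there at a start; the rules pass over those that are not, and their reading is None.
At some moment in a run one of wagon6, wagon7, wagon8, tub may be knocked a few centimetres aside while the robot is not near it.
Once in a run the grip may slacken for a moment while it holds something.
It also fails if it takes over 208 s, if anything falls off the work surface, if the arm or the gripper's body presses on something with over 40 N, if the wrist force passes 120 N, or if a joint passes its speed limit or range.

## Working session

There is one attempt and no reset: what is moved stays moved. The work goes in short steps, Python scripts to look and compute and a shell command to move; the robot and the scene stay as the last step left them, time stands still between calls to the robot, and variables do not carry over. Pictures are saved under pics/ and viewed, at most 14 in all, crops included, and the job is handed in when it is done.

```bash
ls; mkdir -p pics; cat > h.py <<'E'
import numpy as np, cv2
from scipy.spatial.transform import Rotation as R
from plant import arm
def cam(n):
    p=arm.camera_params(n); return np.array(p["camera_matrix"]),np.array(p["camera_from_world"])
def ray(n,uv,P=None):
    K,T=P or cam(n); d=np.linalg.inv(K)@[uv[0],uv[1],1]; d=np.array([d[0],-d[1],-d[2]])
    Rw=T[:3,:3].T; return -Rw@T[:3,3], Rw@d
def atz(n,uv,z,P=None):
    o,d=ray(n,uv,P); return o+d*(z-o[2])/d[2]
def proj(n,X,P=None):
    K,T=P or cam(n); c=T[:3,:3]@X+T[:3,3]; q=K@[c[0],-c[1],-c[2]]; return q[:2]/q[2]
def tri(rays):
    A=0;b=0
    for o,d in rays:
        d=d/np.linalg.norm(d); M=np.eye(3)-np.outer(d,d); A=A+M; b=b+M@o
    x=np.linalg.solve(A,b); return x,max(np.linalg.norm(np.cross(x-o,d/np.linalg.norm(d))) for o,d in rays)
def save(n,name):
    im=arm.grab_frame(n); cv2.imwrite("pics/"+name,im[:,:,::-1]); return im
E
python3 - <<'E'
from h import *
a=save("scene","s0.png");b=save("side","d0.png")
cv2.imwrite("pics/both.png",np.vstack([a,b])[:,:,::-1]) if 0 else None
np.set_printoptions(precision=3,suppress=True)
for n in ["stand","crank_grip","mouth","tub","tub_handle","board","wagon1","wagon6","stain_tin","baluster","hex_pot"]:
    for c in ["scene","side"]:
        print(n,c,[(round(q["score"],2),[round(float(v)) for v in q["xy"]]) for q in arm.place_of(n,c)[:9]])
for c in ["scene","side","wrist"]:
    o,d=ray(c,(256,192)); print(c,o,d)
print(arm.observe())
E
```

```text
pics
stand scene [(0.76, [253, 258]), (0.19, [240, 202])]
stand side [(0.91, [243, 185])]
crank_grip scene [(0.25, [174, 180])]
crank_grip side [(0.74, [168, 146])]
mouth scene [(0.78, [239, 203])]
mouth side [(0.61, [254, 153])]
tub scene [(0.74, [220, 178])]
tub side [(0.97, [310, 294])]
tub_handle scene [(0.97, [203, 158]), (0.49, [316, 318])]
tub_handle side [(0.98, [349, 314])]
board scene [(0.63, [223, 179])]
board side []
wagon1 scene [(0.73, [253, 204]), (0.68, [250, 224]), (0.64, [270, 217]), (0.64, [340, 268]), (0.53, [240, 207]), (0.53, [271, 173]), (0.47, [221, 293])]
wagon1 side [(0.83, [249, 137]), (0.82, [216, 237]), (0.78, [219, 313]), (0.69, [206, 218]), (0.67, [153, 173]), (0.59, [220, 132]), (0.59, [237, 250]), (0.54, [218, 114]), (0.53, [231, 124])]
wagon6 scene [(0.73, [253, 204]), (0.68, [250, 224]), (0.64, [270, 217]), (0.64, [340, 268]), (0.53, [240, 207]), (0.53, [271, 173]), (0.47, [221, 293])]
wagon6 side [(0.83, [249, 137]), (0.82, [216, 237]), (0.78, [219, 313]), (0.69, [206, 218]), (0.67, [153, 173]), (0.59, [220, 132]), (0.59, [237, 250]), (0.54, [218, 
[... 184 characters left out ...]
80])]
hex_pot scene [(0.77, [172, 182])]
hex_pot side [(0.73, [378, 286])]
scene [1.18  0.967 0.985] [-0.452 -0.662 -0.599]
side [-0.04  -0.708  1.049] [ 0.472  0.539 -0.698]
wrist [0.111 0.645 0.374] [ 0.304 -0.097 -0.948]
{'time_s': 1.2, 'joint_pos': array([-1.377,  0.398,  0.045,  1.537, -0.019,  1.207, -0.051]), 'qvel': array([-0.001, -0.   ,  0.   ,  0.002, -0.001,  0.002, -0.   ]), 'joint_torque': array([ -0.   , -47.504,   1.363, -25.451,   0.011,   0.001,   0.   ]), 'tcp_pos': array([0.188, 0.622, 0.231]), 'tcp_rot': array([0.458, 3.108, 0.   ]), 'wrist_force': array([0.557, 0.553, 0.517]), 'moment': array([ 0.004, -0.054, -0.028]), 'grasp_force': 0.0, 'opening': 0.08549414181442537}
```

View pics/s0.png

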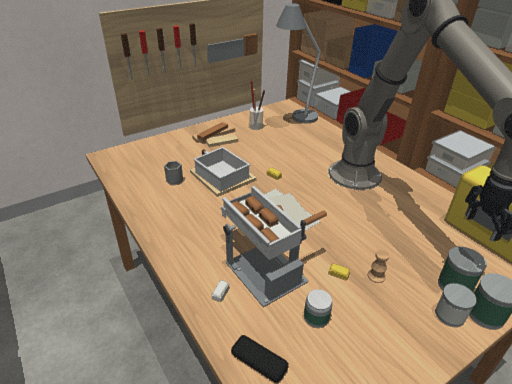

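View pics/d0.png

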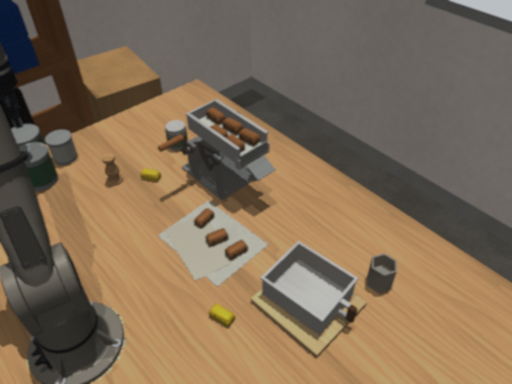

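```bash
python3 - <<'E'
from h import *
np.set_printoptions(precision=3,suppress=True)
L={"stand":((253,258),(243,185)),"mouth":((239,203),(254,153)),"tub":((220,178),(310,294)),"handle":((203,158),(349,314)),"tin":((314,318),(175,145)),"bal":((377,276),(113,180)),"hex":((172,182),(378,286))}
for k,(a,b) in L.items():
    print(k,*tri([ray("scene",a),ray("side",b)]), atz("side",b,0))
print("board",atz("scene",(223,179),0))
sc=[(253,204),(250,224),(270,217),(340,268),(240,207),(271,173),(221,293)]
sd=[(249,137),(216,237),(219,313),(206,218),(153,173),(220,132),(237,250),(218,114),(231,124)]
for i,s in enumerate(sc):
    for j,t in enumerate(sd):
        x,e=tri([ray("scene",s),ray("side",t)])
        if e<.012 and x[2]>-.01: print(i,j,s,t,x,round(e,4))
E
```

```text
stand [ 0.656  0.168 -0.007] 0.012042627934966584 [0.661 0.156 0.   ]
mouth [0.652 0.093 0.178] 0.0026236125445172793 [0.796 0.255 0.   ]
tub [ 0.517 -0.281  0.006] 0.0007716880401903971 [ 0.521 -0.279  0.   ]
handle [ 0.529 -0.402  0.046] 0.0034714655317967308 [ 0.551 -0.386  0.   ]
tin [ 0.622  0.477 -0.003] 0.007928522377862058 [0.615 0.479 0.   ]
bal [0.356 0.462 0.   ] 0.0010439331794196347 [0.355 0.463 0.   ]
hex [ 0.689 -0.382 -0.013] 0.006737258343220801 [ 0.674 -0.383  0.   ]
board [ 0.505 -0.275  0.   ]
0 8 (253, 204) (231, 124) [0.651 0.184 0.234] 0.0035
1 8 (250, 224) (231, 124) [0.684 0.223 0.198] 0.0058
2 1 (270, 217) (216, 237) [ 0.468  0.038 -0.006] 0.0091
2 5 (270, 217) (220, 132) [0.624 0.221 0.197] 0.0058
2 7 (270, 217) (218, 114) [0.649 0.256 0.233] 0.0044
3 4 (340, 268) (153, 173) [0.458 0.384 0.024] 0.0062
4 0 (240, 207) (249, 137) [0.674 0.137 0.2  ] 0.0011
5 1 (271, 173) (216, 237) [ 0.406 -0.053  0.123] 0.0082
5 2 (271, 173) (219, 313) [ 0.31  -0.178  0.016] 0.0097
5 5 (271, 173) (220, 132) [0.558 0.129 0.282] 0.0051
5 7 (271, 173) (218, 114) [0.583 0.164 0.311] 0.0038
6 0 (221, 293) (249, 137) [0.82  0.29  0.041] 0.0118
```

The scene camera shows the tipping stand at about (253,258) and the tub on its board at (220,178). Brown wagons sit in the trough at (250–270, 205–235), and the newspaper is behind it. The look-alikes are yellow at (340,271) and (274,173), and white at (220,291). In the side view the stray brown wagons are at (204,217), (216,237) and (236,250), with yellow ones at (150,174) and (221,315). I'll go up and over for wrist views.

```bash

python3 -m pendant '{"xyz":[[0,0,-45],[0,0,-45],[0,0,-45],[-15,-45,-5],[-20,-45,-5]],"angular":[[0,0,-8.4],[0,0,-8.4],[0,0,0],[0,0,0],[0,0,0]],"hand":[1,1,1,1,1]}'
python3 -m pendant '{"xyz":[[-20,-45,-5],[-20,-45,-5],[-20,-45,-5],[-20,-45,-5],[-20,-45,-5]],"angular":[[0,0,0],[0,0,0],[0,0,0],[0,0,0],[0,0,0]],"hand":[1,1,1,1,1]}'
python3 -m pendant '{"xyz":[[-20,-40,-10],[-20,-40,-10],[-20,-40,-10],[0,0,0],[0,0,0]],"angular":[[0,0,0],[0,0,0],[0,0,0],[0,0,0],[0,0,0]],"hand":[1,1,1,1,1]}'
cat > look.py <<'E'
import sys
from h import *
np.set_printoptions(precision=3,suppress=True)
s=arm.observe(); print("t",round(s["time_s"],2),"tcp",s["tcp_pos"],"rot",s["tcp_rot"],"J",s["joint_pos"])
P=cam("wrist"); save("wrist",sys.argv[1]); np.savez(sys.argv[1]+".npz",K=P[0],T=P[1])
for n in sys.argv[2:]:
    n,z=n.split(":"); 
    for q in arm.place_of(n,"wrist")[:12]:
        print(n,round(q["score"],2),np.round(q["xy"],1),atz("wrist",q["xy"],float(z),P))
E
python3 look.py w1.png crank_grip:0.185 mouth:0.183 stand:0 tub:0.018 tub_handle:0.058 wagon6:0.015
```

```text
time_s: 1.7
tcp_pos: [0.2218, 0.5331, 0.378]
tcp_rot: [-0.007, 3.141, 0.005]
wrist_force: [0.7, -0.2, -0.5]
opening: 0.0855
grasp_force: 0.0
time_s: 2.2
tcp_pos: [0.3233, 0.3053, 0.4017]
tcp_rot: [-0.001, 3.141, 0.002]
wrist_force: [1.1, 0.1, -0.2]
opening: 0.085
grasp_force: 0.0
time_s: 2.7
tcp_pos: [0.3831, 0.1867, 0.4318]
tcp_rot: [0.004, 3.141, 0.003]
wrist_force: [-0.5, 0.7, -0.5]
opening: 0.0853
grasp_force: 0.0
t 2.7 tcp [0.383 0.187 0.432] rot [0.004 3.141 0.003] J [-0.942 -0.122  0.344  1.695  0.04   1.56   0.967]
crank_grip 0.69 [327.  227.5] [0.489 0.287 0.185]
mouth 0.79 [203.6 320.5] [0.656 0.099 0.183]
stand 0.83 [246.8 259.7] [0.655 0.163 0.   ]
tub 0.94 [ 26.4 199.5] [ 0.506 -0.275  0.018]
wagon6 0.9 [273.2 337.8] [0.858 0.224 0.015]
wagon6 0.86 [217.9 181.9] [0.471 0.109 0.015]
wagon6 0.8 [358.2 170.8] [0.449 0.383 0.015]
wagon6 0.79 [228.9 338.3] [0.86  0.118 0.015]
wagon6 0.78 [280.2 309.4] [0.776 0.239 0.015]
wagon6 0.75 [233.9 310.6] [0.779 0.132 0.015]
wagon6 0.72 [177.1 172.7] [0.452 0.03  0.015]
wagon6 0.7 [324.4 333.5] [0.846 0.345 0.015]
wagon6 0.69 [58.7 96.2] [ 0.309 -0.171  0.015]
wagon6 0.59 [139.4 178.3] [ 0.463 -0.045  0.015]
```

View pics/w1.png

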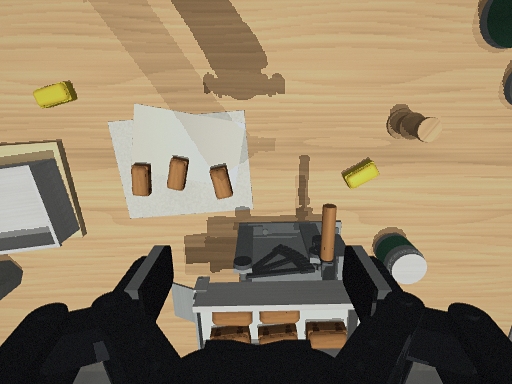

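The wrist view shows three stray brown wagons at (218,182), (177,173) and (140,179). Yellow look-alikes are at (55,95) and (361,174), the crank handle runs (331,207)–(326,262), and there are about five wagons in the trough. Next I'll take a second view closer to the crank.

```bash

python3 -m pendant '{"xyz":[[-20,20,25],[-20,20,25],[-15,20,25],[0,0,0],[0,0,0]],"angular":[[0,0,0],[0,0,0],[0,0,0],[0,0,0],[0,0,0]],"hand":[1,1,1,1,1]}' | head -3
python3 look.py w2.png crank_grip:0.185 mouth:0.183 stand:0
python3 - <<'E'
from h import *
np.set_printoptions(precision=4,suppress=True)
def P(f):
    z=np.load(f+".npz"); return z["K"],z["T"]
p=P("w1.png") 
a,b=atz(0,(330.5,207),.185,p),atz(0,(327,261),.185,p);print("handle",a,b,np.degrees(np.arctan2(b[1]-a[1],b[0]-a[0])))
for n in ["crank_grip","mouth","stand"]:
    rs=[ray("scene",q["xy"]) for q in arm.place_of(n,"scene")[:1]]+[ray("side",q["xy"]) for q in arm.place_of(n,"side")[:1]]
    q=arm.place_of(n,"wrist")
    print(n,q and (q[0]["xy"]), "wrist+side",tri(rs[1:]+[ray("w",q[0]["xy"],cam("wrist"))]) if q else "")
E
```

```text
time_s: 3.55
tcp_pos: [0.4373, 0.2477, 0.3556]
tcp_rot: [0.002, -3.14, 0.003]
t 3.55 tcp [0.437 0.248 0.356] rot [ 0.002 -3.14   0.003] J [-0.942  0.059  0.362  1.696 -0.02   1.393  0.995]
crank_grip 0.95 [293.9 214.1] [0.489 0.289 0.185]
crank_grip 0.24 [177.2 162.9] [0.43  0.16  0.185]
mouth 0.17 [236.2 352.8] [0.695 0.218 0.183]
stand 0.77 [212.5 253.8] [ 0.649  0.161 -0.   ]
handle [0.4573 0.2898 0.185 ] [0.5445 0.2911 0.185 ] 0.8491647086966544
crank_grip [293.9, 214.1] wrist+side (array([0.4918, 0.2908, 0.1752]), np.float64(0.0033924640559096697))
mouth [236.2, 352.8] wrist+side (array([0.7668, 0.2053, 0.0802]), np.float64(0.0286153344843771))
stand [212.5, 253.8] wrist+side (array([ 0.6593,  0.1598, -0.0061]), np.float64(0.004334590364635673))
```

View pics/w2.png

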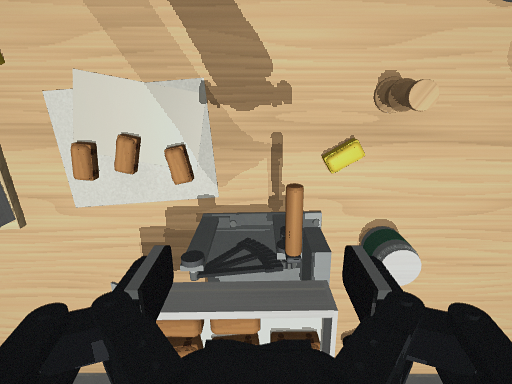

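The handle (295,184)–(293,256) has nothing alike near it, and both wrist views agree on z = 0.185 and stand yaw of about 1.5°. I'll go down and pinch it.

```bash

python3 -m pendant '{"xyz":[[-26,20,20],[-27,21,30],[0,0,45],[0,0,45],[0,0,25]],"angular":[[0,0,0],[0,0,0],[0,0,0],[0,0,0],[0,0,0]],"hand":[1,1,1,1,1]}' | head -3
python3 -m pendant '{"xyz":[[0,0,22],[0,0,3],[0,0,0],[0,0,0],[0,0,0]],"angular":[[0,0,0],[0,0,0],[0,0,0],[0,0,0],[0,0,0]],"hand":[1,1,0,0,0]}'
python3 -m pendant '{"xyz":[[0,0,0],[0,0,0],[0,0,0],[0,0,0],[0,0,0]],"angular":[[0,0,0],[0,0,0],[0,0,0],[0,0,0],[0,0,0]],"hand":[0,0,0,0,0]}'
```

```text
time_s: 4.7
tcp_pos: [0.4889, 0.2875, 0.1872]
tcp_rot: [0.001, -3.137, 0.006]
time_s: 5.2
tcp_pos: [0.4917, 0.2891, 0.168]
tcp_rot: [-0.001, 3.139, 0.003]
wrist_force: [0.3, 0.1, -0.2]
opening: 0.0439
grasp_force: 0.0
time_s: 5.7
tcp_pos: [0.4912, 0.289, 0.1673]
tcp_rot: [-0.002, 3.14, 0.002]
wrist_force: [-0.7, 0.0, 6.8]
opening: 0.0183
grasp_force: 58.5
```

```bash

python3 -m pendant '{"xyz":[[0,7.1,1],[0,7.1,1],[0,6.7,2.7],[0,6.6,2.8],[0,5.7,4.3]],"angular":[[0,0,0],[0,0,0],[0,0,0],[0,0,0],[0,0,0]],"hand":[0,0,0,0,0]}'
python3 -m pendant '{"xyz":[[0,5.7,4.4],[0,4.4,5.7],[0,4.3,5.7],[0,2.8,6.6],[0,2.7,6.7]],"angular":[[0,0,0],[0,0,0],[0,0,0],[0,0,0],[0,0,0]],"hand":[0,0,0,0,0]}'
```

```text
time_s: 6.2
tcp_pos: [0.4906, 0.3227, 0.1556]
tcp_rot: [0.002, -3.141, -0.002]
wrist_force: [-2.3, -0.1, 7.0]
opening: 0.0182
grasp_force: 58.7
time_s: 6.7
tcp_pos: [0.4902, 0.3424, 0.1253]
tcp_rot: [0.002, -3.141, -0.001]
wrist_force: [-1.7, 0.4, 3.9]
opening: 0.018
grasp_force: 58.5
```

```bash

python3 -m pendant '{"xyz":[[0,1,7.1],[0,1,7.1],[0,-1,7.1],[0,-1,7.1],[0,-2.7,6.7]],"angular":[[0,0,0],[0,0,0],[0,0,0],[0,0,0],[0,0,0]],"hand":[0,0,0,0,0]}' | sed -n 2,4p
python3 -m pendant '{"xyz":[[0,-2.8,6.6],[0,-4.3,5.7],[0,-4.4,5.7],[0,-5.7,4.4],[0,-5.7,4.3]],"angular":[[0,0,0],[0,0,0],[0,0,0],[0,0,0],[0,0,0]],"hand":[0,0,0,0,0]}' | sed -n 2,6p
python3 -m pendant '{"xyz":[[0,-6.6,2.8],[0,-6.7,2.7],[0,-7.1,1],[0,-7.1,1],[0,-7.1,-1]],"angular":[[0,0,0],[0,0,0],[0,0,0],[0,0,0],[0,0,0]],"hand":[0,0,0,0,0]}'
```

```text
tcp_pos: [0.4903, 0.3389, 0.0895]
tcp_rot: [0.001, -3.141, 0.0]
wrist_force: [-3.5, 2.5, 3.7]
tcp_pos: [0.4908, 0.3152, 0.0637]
tcp_rot: [0.0, -3.141, 0.0]
wrist_force: [-4.1, -0.9, 10.7]
opening: 0.0184
grasp_force: 59.0
time_s: 8.2
tcp_pos: [0.4914, 0.2832, 0.0577]
tcp_rot: [-0.002, 3.139, 0.006]
wrist_force: [-2.0, 4.7, 2.0]
opening: 0.018
grasp_force: 58.6
```

```bash

python3 -m pendant '{"xyz":[[0,-7.1,-1],[0,-6.7,-2.7],[0,-6.6,-2.8],[0,-5.7,-4.3],[0,-5.7,-4.4]],"angular":[[0,0,0],[0,0,0],[0,0,0],[0,0,0],[0,0,0]],"hand":[0,0,0,0,0]}' | sed -n 2,4p
python3 -m pendant '{"xyz":[[0,-4.4,-5.7],[0,-4.3,-5.7],[0,-2.8,-6.6],[0,-2.7,-6.7],[0,-1,-7.1]],"angular":[[0,0,0],[0,0,0],[0,0,0],[0,0,0],[0,0,0]],"hand":[0,0,0,0,0]}' | sed -n 2,6p
python3 -m pendant '{"xyz":[[0,-1,-7.1],[0,1,-7.1],[0,1,-7.1],[0,2.7,-6.7],[0,2.8,-6.6]],"angular":[[0,0,0],[0,0,0],[0,0,0],[0,0,0],[0,0,0]],"hand":[0,0,0,0,0]}'| sed -n 2,6p
python3 -m pendant '{"xyz":[[0,4.3,-5.7],[0,4.4,-5.7],[0,5.7,-4.4],[0,5.7,-4.3],[0,6.6,-2.8]],"angular":[[0,0,0],[0,0,0],[0,0,0],[0,0,0],[0,0,0]],"hand":[0,0,0,0,0]}'| sed -n 2,6p
```

```text
tcp_pos: [0.492, 0.2512, 0.0723]
tcp_rot: [-0.002, 3.138, 0.005]
wrist_force: [0.3, 5.8, -0.1]
tcp_pos: [0.4923, 0.2345, 0.104]
tcp_rot: [-0.0, 3.138, 0.002]
wrist_force: [3.6, 4.4, -4.5]
opening: 0.0182
grasp_force: 58.6
tcp_pos: [0.4921, 0.2401, 0.1385]
tcp_rot: [0.001, 3.139, -0.001]
wrist_force: [4.6, 2.8, -7.1]
opening: 0.0181
grasp_force: 58.7
tcp_pos: [0.4916, 0.2644, 0.1617]
tcp_rot: [0.003, 3.141, -0.007]
wrist_force: [3.1, -5.4, -1.0]
opening: 0.0183
grasp_force: 59.3
```

```bash

python3 -m pendant '{"xyz":[[0,6.7,-2.7],[0,7.1,-1],[0,7.1,-1],[0,2,0],[0,0,0]],"angular":[[0,0,0],[0,0,0],[0,0,0],[0,0,0],[0,0,0]],"hand":[0,0,0,0,0]}'
```

```text
time_s: 10.7
tcp_pos: [0.4912, 0.2891, 0.1673]
tcp_rot: [0.001, 3.142, -0.002]
wrist_force: [-0.0, -3.3, 5.6]
opening: 0.018
grasp_force: 60.0
```

The crank has made its full turn to the stop. I'll release, rise and go over to the tub, turning the tool so its y axis lies along the tub's x.

```bash

python3 -m pendant '{"xyz":[[0,0,0],[0,0,0],[0,0,0],[5,0,-40],[10,0,-45]],"angular":[[0,0,0],[0,0,0],[0,0,0],[0,0,0],[0,0,0]],"hand":[1,1,1,1,1]}' | sed -n 2,6p
python3 -m pendant '{"xyz":[[10,-20,-40],[10,-30,-30],[5,-45,-10],[0,-48,0],[0,-48,0]],"angular":[[0,0,0],[0,0,0],[0,0,0],[0,0,0],[0,0,0]],"hand":[1,1,1,1,1]}' | sed -n 2,6p
python3 -m pendant '{"xyz":[[0,-48,0],[0,-48,0],[0,-48,0],[0,-48,0],[0,-48,0]],"angular":[[0,0,0],[0,0,0],[0,0,0],[0,0,0],[0,0,0]],"hand":[1,1,1,1,1]}' | sed -n 2,3p
python3 -m pendant '{"xyz":[[0,-48,0],[0,-48,0],[0,-48,0],[0,0,0],[0,0,0]],"angular":[[0,0,0],[0,0,0],[0,0,-8.5],[0,0,-8.5],[0,0,-8.5]],"hand":[1,1,1,1,1]}' | sed -n 2,3p
python3 -m pendant '{"xyz":[[0,0,0],[0,0,0],[0,0,0],[0,0,0],[0,0,0]],"angular":[[0,0,-8.5],[0,0,-8.5],[0,0,-8.5],[0,0,-8.5],[0,0,-8.5]],"hand":[1,1,1,1,1]}' | sed -n 2,3p
python3 -m pendant '{"xyz":[[0,0,0],[0,0,0],[0,0,0],[0,0,0],[0,0,0]],"angular":[[0,0,-8.5],[0,0,-8.5],[0,0,-5],[0,0,0],[0,0,0]],"hand":[1,1,1,1,1]}' | sed -n 2,3p
python3 look.py w3.png tub:0.018 tub_handle:0.058 board:0.0 hex_pot:0 wagon6:0.015 stand:0
```

```text
tcp_pos: [0.4744, 0.2899, 0.2503]
tcp_rot: [-0.0, -3.138, 0.005]
wrist_force: [0.9, 0.6, 0.2]
opening: 0.0851
grasp_force: 0.0
tcp_pos: [0.4505, 0.0983, 0.3318]
tcp_rot: [-0.003, 3.141, 0.002]
wrist_force: [0.7, -0.6, -0.3]
opening: 0.0855
grasp_force: 0.0
tcp_pos: [0.4505, -0.1419, 0.3314]
tcp_rot: [-0.002, 3.141, 0.002]
tcp_pos: [0.4509, -0.2741, 0.331]
tcp_rot: [0.644, -3.074, -0.001]
tcp_pos: [0.4517, -0.2736, 0.3209]
tcp_rot: [1.29, -2.848, -0.028]
tcp_pos: [0.4503, -0.2757, 0.3089]
tcp_rot: [1.44, -2.748, -0.055]
t 13.7 tcp [ 0.45  -0.276  0.309] rot [ 1.44  -2.748 -0.055] J [ 0.818  0.176 -0.411  1.67   0.08   1.362  2.929]
tub 0.79 [216.4 169.1] [ 0.503 -0.284  0.018]
tub_handle 0.66 [141.5 112.3] [ 0.527 -0.403  0.058]
hex_pot 0.7 [ 87.7 186.7] [ 0.686 -0.374  0.   ]
hex_pot 0.21 [218.7 169.8] [ 0.505 -0.278  0.   ]
wagon6 0.9 [315.5 270.4] [ 0.473 -0.044  0.015]
wagon6 0.83 [365.4 152.4] [ 0.304 -0.174  0.015]
wagon6 0.62 [346.2 294.7] [0.454 0.031 0.015]
```

View pics/w3.png

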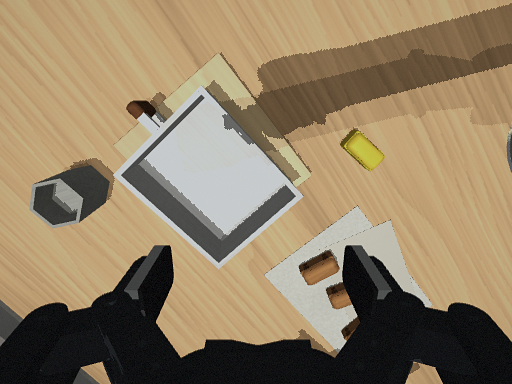

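The view shows the tub on its board with its handle at (141,108), the hex pot at (65,200) and a yellow look-alike at (362,150). Joint 7 ran to its range on this side, so I'll turn the other way. First I'll work out the tub pose.

```bash
cat > err.py <<'E'
# desired yaw (world angle, deg) of tool y axis -> needed tool rotvec
import sys
from h import *
np.set_printoptions(precision=2,suppress=True)
s=arm.observe(); Rc=R.from_rotvec(s["tcp_rot"]); a=np.radians(float(sys.argv[1]))
y=np.array([np.cos(a),np.sin(a),0]); z=np.array([0,0,-1.]); Rd=R.from_matrix(np.c_[np.cross(y,z),y,z])
print("turn deg",np.degrees((Rc.inv()*Rd).as_rotvec()),"j7",s["joint_pos"][6])
if len(sys.argv)>2:
    d=np.array([float(v) for v in sys.argv[2:5]])-s["tcp_pos"]; print("shift in desired tool axes mm",Rd.inv().apply(d)*1000, "tcp",s["tcp_pos"]*1000)
E
python3 - <<'E'
from h import *
np.set_printoptions(precision=4,suppress=True)
z=np.load("w3.png.npz");P=(z["K"],z["T"])
c=[atz(0,u,.088,P) for u in [(204,87),(302,193),(220,267),(115,175)]]
for i in range(4): d=c[(i+1)%4]-c[i]; print(c[i],np.linalg.norm(d),np.degrees(np.arctan2(d[1],d[0])))
print("centre",np.mean(c,0))
b=[atz(0,u,.018,P) for u in [(220,54),(311,181),(114,145)]]; print("board corners",b)
rs=[(0,(141.5,112.3),P)]
print("handle",tri([ray(0,(141.5,112.3),P),ray("scene",(203,158)),ray("side",(349,314))]))
E
python3 err.py 0
```

```text
[ 0.4415 -0.3792  0.088 ] 0.1773722382100187 97.92932817648555
[ 0.417  -0.2035  0.088 ] 0.15346391424953038 9.29704072956792
[ 0.5685 -0.1787  0.088 ] 0.18281930911714386 -81.6581725040046
[ 0.595  -0.3596  0.088 ] 0.1547466132603667 -172.72949313452182
centre [ 0.5055 -0.2802  0.088 ]
board corners [array([ 0.4039, -0.4071,  0.018 ]), array([ 0.3962, -0.1849,  0.018 ]), array([ 0.6009, -0.3964,  0.018 ])]
handle (array([ 0.5294, -0.4029,  0.0461]), np.float64(0.004490146088647184))
turn deg [ -0.25  -3.92 145.58] j7 2.9287701308732808
```

```bash

for i in 1 2 3; do python3 -m pendant '{"xyz":[[0,0,0],[0,0,0],[0,0,0],[0,0,0],[0,0,0]],"angular":[[0,0,8.5],[0,0,8.5],[0,0,8.5],[0,0,8.5],[0,0,8.5]],"hand":[1,1,1,1,1]}' | sed -n 2,3p; done
python3 err.py 8.3 0.524 -0.404 0.16
```

```text
tcp_pos: [0.4515, -0.274, 0.3092]
tcp_rot: [0.343, -3.074, -0.028]
tcp_pos: [0.4515, -0.274, 0.3092]
tcp_rot: [-0.794, -2.986, 0.001]
tcp_pos: [0.4515, -0.274, 0.3092]
tcp_rot: [-1.824, -2.499, 0.03]
turn deg [-2.64 -1.33  9.44] j7 0.7320443179592588
shift in desired tool axes mm [-139.11   52.99  149.22] tcp [ 451.48 -274.    309.22]
```

```bash

python3 -m pendant '{"xyz":[[0,0,0],[0,0,0],[-30,20,20],[-30,20,20],[-20,13,20]],"angular":[[-1.3,-0.7,4.7],[-1.3,-0.6,4.7],[0,0,0],[0,0,0],[0,0,0]],"hand":[1,1,1,1,1]}' | sed -n 2,3p
python3 look.py w4.png tub:0.018 tub_handle:0.058 hex_pot:0 
python3 err.py 8.3 0.524 -0.404 0.039
```

```text
tcp_pos: [0.5171, -0.3468, 0.2486]
tcp_rot: [2.047, 2.382, -0.001]
t 16.05 tcp [ 0.517 -0.347  0.249] rot [ 2.047  2.382 -0.001] J [ 0.65   0.341 -0.167  1.58   0.06   1.225  0.623]
tub 0.9 [260.  103.2] [ 0.51  -0.28   0.018]
tub_handle 0.85 [255.8 215.7] [ 0.525 -0.41   0.058]
hex_pot 0.8 [373.1 192.5] [ 0.685 -0.375  0.   ]
turn deg [-0.12 -0.14  0.37] j7 0.6227217247349507
shift in desired tool axes mm [-59.73  -0.22 209.23] tcp [ 515.59 -344.86  248.23]
```

View pics/w4.png

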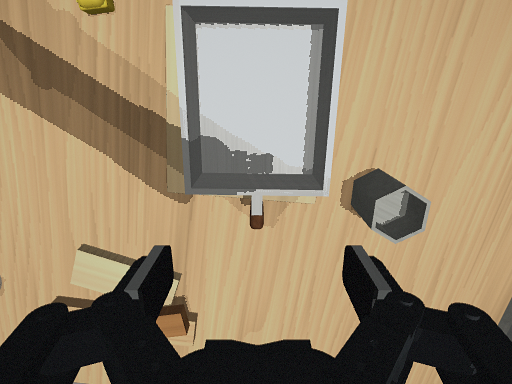

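The handle's top is at about (257,220) and the tub is square to the tool. The hex pot is at (390,205), and scraps of wood lie at (110,265) and (172,322); I'll check how close those are.

```bash
python3 - <<'E'
from h import *
np.set_printoptions(precision=3,suppress=True)
z=np.load("w4.png.npz");P=(z["K"],z["T"])
for n,u,h in [("htop far",(257,227),.085),("htop near",(257,214),.085),("scrapR",(195,345),.0),("scrapTop",(176,322),.03),("plank",(183,300),.0),("rimL",(184,193),.088),("rimR",(329,193),.088),("rimL2",(176,8),.088),("rimR2",(347,5),.088)]: print(n,atz(0,u,h,P))
E
```

```text
htop far [ 0.527 -0.412  0.085]
htop near [ 0.524 -0.396  0.085]
scrapR [ 0.463 -0.682  0.   ]
scrapTop [ 0.434 -0.611  0.03 ]
plank [ 0.436 -0.595  0.   ]
rimL [ 0.443 -0.382  0.088]
rimR [ 0.597 -0.359  0.088]
rimL2 [ 0.422 -0.208  0.088]
rimR2 [ 0.573 -0.183  0.088]
```

```bash

python3 -m pendant '{"xyz":[[-31,0,30],[-31,1.5,35],[0,0,45],[0,0,45],[0,0,30]],"angular":[[0,0,0.4],[0,0,0],[0,0,0],[0,0,0],[0,0,0]],"hand":[1,1,1,1,1]}' | sed -n 2,4p
python3 -m pendant '{"xyz":[[0,0,18],[0,0,6],[0,0,0],[0,0,0],[0,0,0]],"angular":[[0,0,0],[0,0,0],[0,0,0],[0,0,0],[0,0,0]],"hand":[1,1,1,0,0]}'
python3 -m pendant '{"xyz":[[0,0,0],[0,0,0],[0,0,0],[0,0,0],[0,0,0]],"angular":[[0,0,0],[0,0,0],[0,0,0],[0,0,0],[0,0,0]],"hand":[0,0,0,0,0]}'
```

```text
tcp_pos: [0.5251, -0.405, 0.0623]
tcp_rot: [-2.053, -2.373, -0.0]
wrist_force: [0.2, 0.6, 0.4]
time_s: 17.25
tcp_pos: [0.5272, -0.4071, 0.042]
tcp_rot: [2.055, 2.374, 0.001]
wrist_force: [-0.7, 1.6, 0.6]
opening: 0.0591
grasp_force: 0.0
time_s: 17.75
tcp_pos: [0.5261, -0.4068, 0.0405]
tcp_rot: [-2.056, -2.375, -0.0]
wrist_force: [-1.3, 0.1, 3.9]
opening: 0.0154
grasp_force: 59.4
```

```bash

python3 -m pendant '{"xyz":[[0,0,-5],[0,0,-10],[0,0,-15],[0,0,-15],[0,0,0]],"angular":[[0,0,0],[0,0,0],[0,0,0],[0,0,0],[0,0,0]],"hand":[0,0,0,0,0]}' 
python3 - <<'E'
from h import *
print(arm.observe()["moment"]); save("wrist","w5.png")
E
```

```text
time_s: 18.25
tcp_pos: [0.5281, -0.4079, 0.0886]
tcp_rot: [2.053, 2.371, 0.002]
wrist_force: [0.5, -0.3, -2.2]
opening: 0.0156
grasp_force: 58.5
[-0.38519993 -0.17490235 -0.03264114]
```

View pics/w5.png

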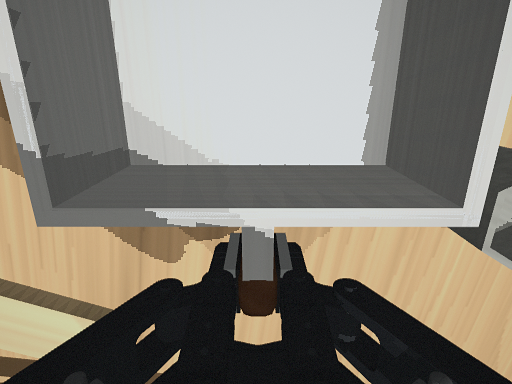

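The tub is held level. I'll carry it diagonally to in front of the mouth.

```bash

python3 -m pendant '{"xyz":[[20,17,0],[30,25,0],[35,28,0],[35,28,0],[35,28,0]],"angular":[[0,0,0],[0,0,0],[0,0,0],[0,0,0],[0,0,0]],"hand":[0,0,0,0,0]}' | sed -n 2,6p
python3 -m pendant '{"xyz":[[30,25,0],[24,21,0],[0,0,0],[0,0,0],[0,0,0]],"angular":[[0,0,0],[0,0,0],[0,0,3.4],[0,0,3.4],[0,0,0]],"hand":[0,0,0,0,0]}'
python3 - <<'E'
from h import *
np.set_printoptions(precision=3,suppress=True)
a=save("scene","s1.png"); b=save("side","d1.png"); cv2.imwrite("pics/c1.png",np.hstack([a[100:330,120:400],b[60:290,120:400]])[:,:,::-1])
for n in ["mouth","stand","tub","tub_handle","crank_grip"]:
    q=[arm.place_of(n,c) for c in ("scene","side")]
    if all(q): print(n,tri([ray(c,k[0]["xy"]) for c,k in zip(("scene","side"),q)]),q[0][0]["xy"],q[1][0]["xy"])
E
python3 err.py 1.5 0.666 -0.175 0.03
```

```text
tcp_pos: [0.6287, -0.2335, 0.0845]
tcp_rot: [-2.055, -2.373, 0.0]
wrist_force: [0.5, -0.3, -2.5]
opening: 0.0155
grasp_force: 58.6
time_s: 19.3
tcp_pos: [0.6658, -0.1746, 0.0843]
tcp_rot: [-2.191, -2.248, 0.002]
wrist_force: [-1.0, 0.1, -2.7]
opening: 0.0153
grasp_force: 58.7
mouth (array([0.648, 0.084, 0.143]), np.float64(0.0003018703051004209)) [238.1, 209.3] [254.2, 164.1]
stand (array([0.652, 0.164, 0.   ]), np.float64(0.004906559337152987)) [251.1, 255.1] [240.8, 184.6]
tub (array([ 0.552,  0.245, -0.018]), np.float64(0.2819019607989755)) [373.9, 278.0] [284.4, 206.9]
tub_handle (array([ 0.668, -0.17 ,  0.097]), np.float64(0.004780927759765273)) [199.8, 184.9] [322.5, 218.0]
crank_grip (array([0.483, 0.282, 0.18 ]), np.float64(0.0007322482797775944)) [316.1, 216.2] [168.1, 147.0]
turn deg [-0.03 -0.07 -0.07] j7 0.14475983553267743
shift in desired tool axes mm [ 0.09 -0.29 55.12] tcp [ 666.29 -175.09   85.12]
```

View pics/c1.png

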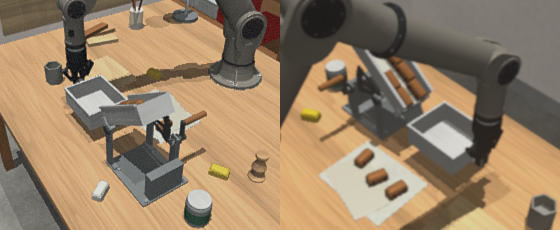

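```bash

python3 -m pendant '{"xyz":[[0,0,15],[0,0,15],[0,0,15],[0,0,12],[0,0,0]],"angular":[[0,0,0],[0,0,0],[0,0,0],[0,0,0],[0,0,0]],"hand":[0,0,0,0,0]}' | sed -n 2,6p
python3 -m pendant '{"xyz":[[12,0,0],[15,0,0],[15,0,0],[12,0,0],[0,0,0]],"angular":[[0,0,0],[0,0,0],[0,0,0],[0,0,0],[0,0,0]],"hand":[0,0,0,0,0]}' | sed -n 2,6p
python3 -m pendant '{"xyz":[[10,0,0],[10,0,0],[10,0,0],[6,0,0],[0,0,0]],"angular":[[0,0,0],[0,0,0],[0,0,0],[0,0,0],[0,0,0]],"hand":[0,0,0,0,0]}' | sed -n 2,6p
```

```text
tcp_pos: [0.664, -0.1744, 0.0247]
tcp_rot: [-2.189, -2.245, 0.004]
wrist_force: [-0.1, 0.8, -2.7]
opening: 0.0151
grasp_force: 58.8
tcp_pos: [0.6655, -0.1165, 0.0287]
tcp_rot: [-2.187, -2.253, -0.004]
wrist_force: [0.5, -0.3, -2.4]
opening: 0.0154
grasp_force: 58.9
tcp_pos: [0.6638, -0.0832, 0.0278]
tcp_rot: [-2.19, -2.25, -0.001]
wrist_force: [-0.2, -3.3, -4.0]
opening: 0.0154
grasp_force: 61.2
```

```bash

python3 -m pendant '{"xyz":[[5,0,0],[4,0,0],[0,0,0],[0,0,0],[0,0,0]],"angular":[[0,0,0],[0,0,0],[0,0,0],[0,0,0],[0,0,0]],"hand":[0,0,0,0,0]}' | sed -n 2,6p
python3 -m pendant '{"xyz":[[0,0,0],[0,0,0],[0,0,0],[0,0,0],[0,0,0]],"angular":[[0,0,0],[0,0,0],[0,0,0],[0,0,0],[0,0,0]],"hand":[0,0,0,0,0]}' | sed -n 2,6p
python3 - <<'E'
from h import *
a=save("scene","s2.png"); b=save("side","d2.png"); w=save("wrist","w6.png")
A=np.hstack([cv2.resize(a[130:290,160:340],None,fx=1.6,fy=1.6),cv2.resize(b[90:250,180:360],None,fx=1.6,fy=1.6)])
w=cv2.resize(w[:340],(A.shape[1],int(340*A.shape[1]/512)))[:340]
cv2.imwrite("pics/c2.png",np.vstack([A,w])[:,:,::-1])
E
```

```text
tcp_pos: [0.6639, -0.0754, 0.0281]
tcp_rot: [-2.192, -2.248, -0.001]
wrist_force: [0.3, -0.6, -3.3]
opening: 0.0154
grasp_force: 61.2
tcp_pos: [0.6638, -0.0758, 0.0282]
tcp_rot: [-2.192, -2.248, -0.001]
wrist_force: [-0.3, -0.3, -4.4]
opening: 0.0149
grasp_force: 61.2
```

View pics/c2.png

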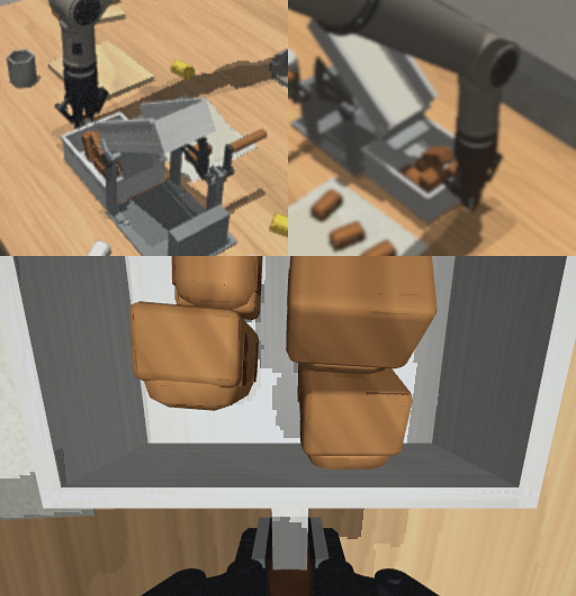

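The wagons have slid in, and the trough floor shows empty and white in the side view. I'll hold a second longer and recheck.

```bash

for i in 1 2; do python3 -m pendant '{"xyz":[[0,0,0],[0,0,0],[0,0,0],[0,0,0],[0,0,0]],"angular":[[0,0,0],[0,0,0],[0,0,0],[0,0,0],[0,0,0]],"hand":[0,0,0,0,0]}' | sed -n 2,6p; done
python3 - <<'E'
from h import *
np.set_printoptions(precision=3,suppress=True)
print(arm.observe()["moment"])
b=save("side","d3.png"); arm.grab_frame("wrist"); arm.grab_frame("scene")
for c in ("side","wrist","scene"): print(c,[(round(q["score"],2),np.round(q["xy"])) for q in arm.boxes_of("wagon1",c)])
# brown pixels within trough polygon in the side view
O=np.array([.657,.165,0]);Rz=R.from_euler('z',1.5,degrees=True).as_matrix()
d=np.array([0,np.cos(np.radians(35)),np.sin(np.radians(35))]); m=np.array([0,-.072,.138])
pts=[proj("side",O+Rz@(m+d*l+np.array([x,0,0]))) for l,x in [(0,-.05),(0,.05),(.24,.05),(.24,-.05)]]
print(pts)
cv2.imwrite("pics/c3.png",cv2.resize(b[50:240,150:350],None,fx=3,fy=3,interpolation=cv2.INTER_CUBIC)[:,:,::-1])
E
```

```text
tcp_pos: [0.6638, -0.076, 0.0282]
tcp_rot: [-2.193, -2.248, -0.0]
wrist_force: [0.5, -0.9, -4.2]
opening: 0.0152
grasp_force: 61.2
tcp_pos: [0.6638, -0.076, 0.0282]
tcp_rot: [-2.193, -2.248, -0.0]
wrist_force: [0.5, -0.7, -5.2]
opening: 0.0153
grasp_force: 61.2
[-0.408 -0.232 -0.045]
side [(0.91, array([222., 311.])), (0.79, array([237., 250.])), (0.77, array([273., 187.])), (0.72, array([204., 217.])), (0.71, array([217., 238.])), (0.71, array([153., 172.])), (0.67, array([266., 196.])), (0.5, array([270., 202.])), (0.47, array([281., 200.]))]
wrist [(0.88, array([194.,  22.])), (0.87, array([311., 146.])), (0.66, array([317.,  46.])), (0.62, array([174.,  86.]))]
scene [(0.64, array([220., 235.])), (0.55, array([272., 171.])), (0.46, array([219., 294.]))]
[array([242.47 , 170.067]), array([266.889, 155.059]), array([222.715,  90.701]), array([196.896, 103.336])]
```

View pics/c3.png

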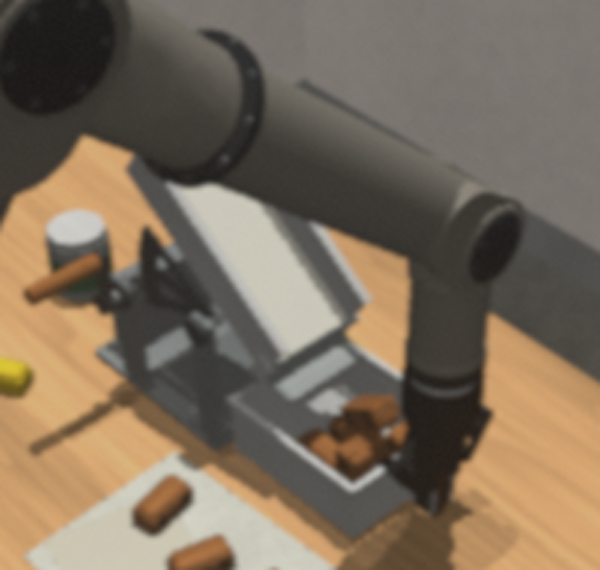

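The trough floor is empty and the tub holds the pile. Before withdrawing I'll locate the free board by rectifying the scene and side images to its top plane.

```bash
python3 - <<'E'
from h import *
np.set_printoptions(precision=4,suppress=True)
out=[]
for c,f in [("scene","s2.png"),("side","d3.png")]:
    im=cv2.imread("pics/"+f); W=[(.36,-.44),(.66,-.44),(.66,-.14),(.36,-.14)]
    src=np.float32([proj(c,np.array([x,y,.018])) for x,y in W]); dst=np.float32([[0,300],[300,300],[300,0],[0,0]])
    w=cv2.warpPerspective(im,cv2.getPerspectiveTransform(src,dst),(300,300)); 
    # col = (x-.36)*1000, row = (-.14-y)*1000
    hsv=cv2.cvtColor(w,cv2.COLOR_BGR2HSV); print(c,hsv[150,150],hsv[20,20],hsv[285,20])
    for k in range(30,300,30): cv2.line(w,(k,0),(k,4),(0,0,255),1);cv2.line(w,(0,k),(4,k),(0,0,255),1)
    cv2.imwrite("pics/board_%s.png"%c,w); out.append(w)
cv2.imwrite("pics/board.png",np.hstack(out))
E
```

```text
scene [20 92 97] [ 16 106 204] [ 16 106 214]
side [ 20  96 218] [ 16 122 163] [ 16 122 214]
```

View pics/board.png

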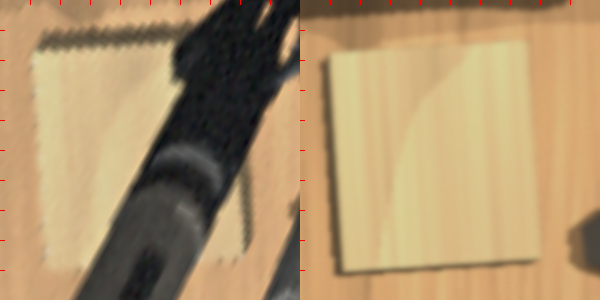

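The board centre comes out at about (0.497, −0.294) with 3° yaw, the same in both rectified views. I'll withdraw, lift and carry the tub to its board.

```bash

python3 -m pendant '{"xyz":[[-10,0,0],[-20,0,0],[-25,0,0],[-25,0,0],[-20,0,0]],"angular":[[0,0,0],[0,0,0],[0,0,0],[0,0,0],[0,0,0]],"hand":[0,0,0,0,0]}' | sed -n 2,6p
python3 -m pendant '{"xyz":[[0,0,-10],[0,0,-15],[0,0,-15],[0,0,-15],[0,0,0]],"angular":[[0,0,0],[0,0,0],[0,0,0],[0,0,0],[0,0,0]],"hand":[0,0,0,0,0]}' | sed -n 2,6p
python3 -m pendant '{"xyz":[[-20,-14,0],[-35,-25,0],[-35,-25,0],[-35,-25,0],[-35,-25,0]],"angular":[[0,0,0],[0,0,0],[0,0,0],[0,0,0],[0,0,0]],"hand":[0,0,0,0,0]}' | sed -n 2,6p
python3 -m pendant '{"xyz":[[-35,-25,0],[-25,-18,0],[-15,-8,0],[0,0,0],[0,0,0]],"angular":[[0,0,0],[0,0,0],[0,0,-1.5],[0,0,0],[0,0,0]],"hand":[0,0,0,0,0]}' | sed -n 2,6p
python3 err.py 3 .5036 -.42 .0405
```

```text
tcp_pos: [0.666, -0.1787, 0.0282]
tcp_rot: [-2.195, -2.247, 0.001]
wrist_force: [-0.1, -0.1, -3.4]
opening: 0.0152
grasp_force: 61.3
tcp_pos: [0.6691, -0.1751, 0.0872]
tcp_rot: [2.189, 2.248, 0.007]
wrist_force: [0.7, 0.2, -2.7]
opening: 0.0153
grasp_force: 61.2
tcp_pos: [0.5555, -0.3395, 0.083]
tcp_rot: [-2.191, -2.25, -0.001]
wrist_force: [0.6, -0.9, -3.7]
opening: 0.0153
grasp_force: 61.1
tcp_pos: [0.5078, -0.4143, 0.0829]
tcp_rot: [-2.163, -2.276, -0.002]
wrist_force: [1.0, 0.3, -3.4]
opening: 0.0152
grasp_force: 61.1
turn deg [ 0.02 -0.11 -0.08] j7 0.611677718190198
shift in desired tool axes mm [-5.52 -4.52 42.42] tcp [ 507.83 -414.25   82.92]
```

```bash

python3 -m pendant '{"xyz":[[-5.5,-4.5,0],[0,0,15],[0,0,12],[0,0,9],[0,0,0]],"angular":[[0,0,0],[0,0,0],[0,0,0],[0,0,0],[0,0,0]],"hand":[0,0,0,0,0]}' | sed -n 2,6p
python3 -m pendant '{"xyz":[[0,0,3],[0,0,2],[0,0,1],[0,0,0],[0,0,0]],"angular":[[0,0,0],[0,0,0],[0,0,0],[0,0,0],[0,0,0]],"hand":[0,0,0,0,0]}' | sed -n 2,6p
```

```text
tcp_pos: [0.5023, -0.4191, 0.0448]
tcp_rot: [-2.16, -2.274, -0.002]
wrist_force: [-0.1, 1.1, -2.4]
opening: 0.0156
grasp_force: 61.4
tcp_pos: [0.5033, -0.4206, 0.0415]
tcp_rot: [-2.163, -2.277, -0.001]
wrist_force: [-0.1, 0.6, 1.5]
opening: 0.0153
grasp_force: 62.1
```

```bash

python3 -m pendant '{"xyz":[[0,0,0],[0,0,0],[0,0,0],[0,0,-40],[0,0,-45]],"angular":[[0,0,0],[0,0,0],[0,0,0],[0,0,0],[0,0,0]],"hand":[1,1,1,1,1]}' | sed -n 2,6p
python3 -m pendant '{"xyz":[[10,0,-45],[45,0,-45],[45,0,-45],[20,0,-30],[0,0,0]],"angular":[[0,0,0],[0,0,0],[0,0,0],[0,0,0],[0,0,0]],"hand":[1,1,1,1,1]}' | sed -n 2,6p
python3 look.py w7.png tub:0.018 tub_handle:0.058 wagon6:0.03
```

```text
tcp_pos: [0.5017, -0.42, 0.1247]
tcp_rot: [-2.16, -2.273, 0.001]
wrist_force: [-0.1, -1.1, 0.2]
opening: 0.0846
grasp_force: 0.0
tcp_pos: [0.5016, -0.3178, 0.2776]
tcp_rot: [2.152, 2.277, 0.007]
wrist_force: [-0.0, -1.2, 0.5]
opening: 0.0854
grasp_force: 0.0
t 27.85 tcp [ 0.502 -0.318  0.278] rot [2.152 2.277 0.007] J [ 0.623  0.265 -0.16   1.617  0.042  1.254  0.512]
tub 0.93 [250.8 132.7] [ 0.494 -0.291  0.018]
tub_handle 0.74 [254.8 233.9] [ 0.506 -0.421  0.058]
wagon6 0.92 [231.5 136.5] [ 0.469 -0.295  0.03 ]
wagon6 0.87 [269.2 179. ] [ 0.522 -0.351  0.03 ]
wagon6 0.8 [264.3 139.3] [ 0.512 -0.297  0.03 ]
wagon6 0.73 [230.6 175.5] [ 0.469 -0.348  0.03 ]
wagon6 0.57 [270.9 127.7] [ 0.52  -0.281  0.03 ]
```

View pics/w7.png

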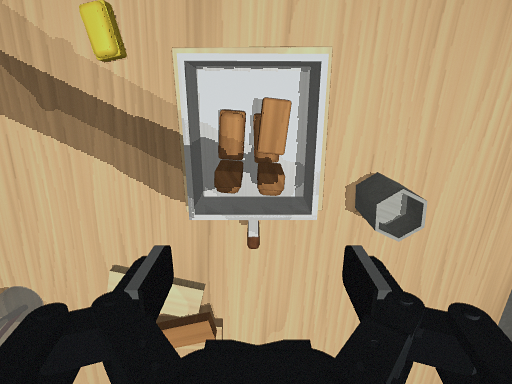

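The tub is central on the board with five brown wagons in it (at about 232,133; 275,125; 265,140; 229,177; 271,179), and its front is free. Now the newspaper.

```bash

python3 -m pendant '{"xyz":[[45,-10,0],[45,-10,0],[45,-10,0],[45,-10,0],[45,-10,0]],"angular":[[0,0,0],[0,0,0],[0,0,0],[0,0,0],[0,0,0]],"hand":[1,1,1,1,1]}' | sed -n 2p
python3 -m pendant '{"xyz":[[45,-10,0],[45,-10,0],[37,-2,0],[0,0,0],[0,0,0]],"angular":[[0,0,0],[0,0,0],[0,0,-8.5],[0,0,-8.5],[0,0,-8.5]],"hand":[1,1,1,1,1]}' | sed -n 2p
python3 -m pendant '{"xyz":[[0,0,0],[0,0,0],[0,0,0],[0,0,0],[0,0,0]],"angular":[[0,0,-8.5],[0,0,-8.5],[0,0,-8.5],[0,0,-8.5],[0,0,-8.5]],"hand":[1,1,1,1,1]}' | sed -n 2p
python3 -m pendant '{"xyz":[[0,0,0],[0,0,0],[0,0,0],[0,0,0],[0,0,0]],"angular":[[0,0,-8.5],[0,0,-8.5],[0,0,-2],[0,0,0],[0,0,0]],"hand":[1,1,1,1,1]}' | sed -n 2p
python3 look.py w8.png wagon6:0.015
cat > wag.py <<'E'
# brown blobs in a saved wrist picture -> centre (at mid-height) and long-axis direction
import sys
from h import *
np.set_printoptions(precision=3,suppress=True)
f=sys.argv[1]; z=np.load(f+".npz"); P=(z["K"],z["T"]); im=cv2.imread("pics/"+f); hsv=cv2.cvtColor(im,cv2.COLOR_BGR2HSV)
zs=float(sys.argv[2]) if len(sys.argv)>2 else .03
m=cv2.inRange(hsv,(5,140,60),(14,255,255)); m=cv2.morphologyEx(m,cv2.MORPH_OPEN,np.ones((3,3)))
for c in cv2.findContours(m,0,2)[0]:
    if cv2.contourArea(c)<250: continue
    g=np.array([atz(0,p[0],.018,P)[:2] for p in c],np.float32); (x,y),(w,h),a=cv2.minAreaRect(g); b=cv2.boxPoints(((x,y),(w,h),a))
    e=max((b[1]-b[0],b[2]-b[1]),key=np.linalg.norm); ang=np.degrees(np.arctan2(e[1],e[0])); ang=(ang+90)%180-90
    print("blob px",np.round(c.mean((0,1))),"xy",x,y,"size",np.sort([w,h]),"long axis deg",round(ang,1))
E
python3 wag.py w8.png; python3 err.py 90
```

```text
tcp_pos: [0.4352, -0.0977, 0.2704]
tcp_pos: [0.4075, 0.0276, 0.2709]
tcp_pos: [0.4077, 0.0262, 0.2706]
tcp_pos: [0.4079, 0.0267, 0.2712]
t 30.05 tcp [0.408 0.027 0.271] rot [-0.005 -3.139 -0.002] J [ 0.237 -0.068 -0.382  1.998 -0.029  1.209  1.433]
wagon6 0.91 [ 23.4 201.3] [ 0.475 -0.309  0.015]
wagon6 0.89 [208.8 195. ] [ 0.466 -0.043  0.015]
wagon6 0.81 [317.5 200.1] [0.474 0.113 0.015]
wagon6 0.79 [ 28.4 233. ] [ 0.525 -0.314  0.015]
wagon6 0.68 [96.3 74.9] [ 0.306 -0.176  0.015]
wagon6 0.63 [ 23.8 245.2] [ 0.545 -0.326  0.015]
wagon6 0.63 [261.3 188.1] [0.456 0.032 0.015]
turn deg [ 0.07 -0.1  -0.15] j7 1.4331494138888698
```

View pics/w8.png

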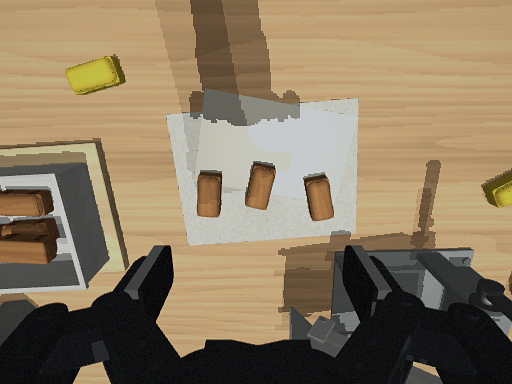

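Three stray brown wagons show at (209,195), (261,187) and (318,198), with yellow ones at (93,74) and (500,190) to leave alone. I'll fix the segmentation.

```bash
python3 - <<'E'
import cv2
h=cv2.cvtColor(cv2.imread("pics/w8.png"),cv2.COLOR_BGR2HSV)
for x,y in [(209,200),(209,178),(261,187),(318,198),(210,230),(93,74),(150,150)]: print(h[y,x])
E
sed -i 's/(5,140,60),(14,255,255)/(5,148,50),(16,255,255)/' wag.py; python3 wag.py w8.png
```

```text
[ 15 146 152]
[ 14 141  96]
[ 15 141 172]
[ 16 144 170]
[ 47  11 203]
[ 29 168 193]
[ 17  99 190]
```

```bash
sed -i 's/(5,148,50),(16,255,255)/(5,122,40),(21,255,255)/' wag.py; python3 wag.py w8.png
```

```text
blob px [ 38. 234.] xy 0.5366387963294983 -0.31684595346450806 size [0.075 0.098] long axis deg 89.8
blob px [ 33. 199.] xy 0.4756748080253601 -0.3056248426437378 size [0.038 0.079] long axis deg 89.8
blob px [319. 196.] xy 0.4703525900840759 0.1140393614768982 size [0.033 0.067] long axis deg 11.6
blob px [210. 196.] xy 0.4648120403289795 -0.04229053109884262 size [0.033 0.066] long axis deg -5.1
blob px [259. 187.] xy 0.45278051495552063 0.029750613495707512 size [0.032 0.065] long axis deg -13.4
```

```bash
python3 err.py 85 .466 -.042 .004
```

```text
turn deg [ 0.07 -0.11  4.85] j7 1.4331494138888698
shift in desired tool axes mm [-63.82 -63.71 267.66] tcp [407.97  27.03 271.66]
```

```bash

python3 -m pendant '{"xyz":[[-32,-32,40],[-32,-32,40],[0,0,45],[0,0,45],[0,0,45]],"angular":[[0,0,4.9],[0,0,0],[0,0,0],[0,0,0],[0,0,0]],"hand":[0.6,0.6,0.6,0.6,0.6]}' | sed -n 2,5p
python3 err.py 85 .466 -.042 .004
```

```text
tcp_pos: [0.4587, -0.0281, 0.0693]
tcp_rot: [0.139, 3.138, 0.002]
wrist_force: [1.0, -0.4, 0.1]
opening: 0.0512
turn deg [ 0.07  0.   -0.06] j7 1.3296274102155752
shift in desired tool axes mm [ -8.46 -13.26  65.26] tcp [458.73 -28.06  69.26]
```

```bash

python3 -m pendant '{"xyz":[[-8.5,-13.3,0],[0,0,30],[0,0,25],[0,0,10],[0,0,0]],"angular":[[0,0,0],[0,0,0],[0,0,0],[0,0,0],[0,0,0]],"hand":[0.6,0.6,0.6,0.6,0.6]}' | sed -n 2,5p
python3 -m pendant '{"xyz":[[0,0,0],[0,0,0],[0,0,0],[0,0,0],[0,0,0]],"angular":[[0,0,0],[0,0,0],[0,0,0],[0,0,0],[0,0,0]],"hand":[0,0,0,0,0]}' | sed -n 2,6p
python3 -m pendant '{"xyz":[[0,0,-15],[0,0,-40],[0,0,-45],[0,0,-45],[0,0,0]],"angular":[[0,0,0],[0,0,0],[0,0,0],[0,0,0],[0,0,0]],"hand":[0,0,0,0,0]}' | sed -n 2,6p
python3 err.py 93 .458 -.236 .14
```

```text
tcp_pos: [0.4646, -0.0414, 0.0047]
tcp_rot: [-0.136, -3.135, -0.002]
wrist_force: [-1.4, -0.1, 0.4]
opening: 0.0513
tcp_pos: [0.4669, -0.0415, 0.007]
tcp_rot: [0.136, 3.137, 0.001]
wrist_force: [-0.3, -0.4, 6.8]
opening: 0.0308
grasp_force: 60.5
tcp_pos: [0.4706, -0.0417, 0.157]
tcp_rot: [0.136, 3.126, 0.0]
wrist_force: [0.5, -0.3, -0.4]
opening: 0.0309
grasp_force: 59.7
turn deg [-0.01  0.71 -7.99] j7 1.4154378819701467
shift in desired tool axes mm [  22.71 -193.35   17.  ] tcp [470.56 -41.73 157.  ]
```

```bash

python3 -m pendant '{"xyz":[[0,0,0],[5,-45,0],[5,-45,0],[4,-45,0],[4,-45,0]],"angular":[[0,0.7,-8],[0,0,0],[0,0,0],[0,0,0],[0,0,0]],"hand":[0,0,0,0,0]}' | sed -n 2,6p
python3 -m pendant '{"xyz":[[0,-26,0],[0,0,30],[0,0,30],[0,0,0],[0,0,0]],"angular":[[0,0,0],[0,0,0],[0,0,0],[0,0,0],[0,0,0]],"hand":[0,0,0,0,0]}' | sed -n 2,6p
python3 err.py 93 .463 -.25 .072
```

```text
tcp_pos: [0.4567, -0.2239, 0.1503]
tcp_rot: [0.083, -3.127, -0.002]
wrist_force: [1.6, -0.3, -0.3]
opening: 0.0309
grasp_force: 59.7
tcp_pos: [0.4576, -0.2478, 0.0904]
tcp_rot: [0.083, -3.126, -0.004]
wrist_force: [0.1, -0.1, 0.2]
opening: 0.0307
grasp_force: 59.7
turn deg [ 0.16 -0.81  0.05] j7 1.951405126067458
shift in desired tool axes mm [-5.24 -2.45 18.44] tcp [ 457.64 -247.83   90.44]
```

```bash

python3 -m pendant '{"xyz":[[-5,-2.5,0],[0,0,15],[0,0,3],[0,0,0],[0,0,0]],"angular":[[0,-0.8,0],[0,0,0],[0,0,0],[0,0,0],[0,0,0]],"hand":[0,0,0,0,0.45]}' | sed -n 2,6p
python3 -m pendant '{"xyz":[[0,0,0],[0,0,-30],[0,0,-45],[0,25,-40],[0,40,0]],"angular":[[0,0,0],[0,0,0],[0,0,0],[0,0,0],[0,0,0]],"hand":[0.45,0.45,0.6,0.6,0.6]}' | sed -n 2,6p
python3 -m pendant '{"xyz":[[10,45,-30],[10,45,-30],[10,45,-20],[5,45,0],[0,35,0]],"angular":[[0,0,3],[0,0,0],[0,0,0],[0,0,0],[0,0,0]],"hand":[0.6,0.6,0.6,0.6,0.6]}' | sed -n 2,6p
python3 look.py w9.png tub:0.018;python3 wag.py w9.png; python3 err.py 76.6 .454 .030 .005
```

```text
tcp_pos: [0.4639, -0.2506, 0.0736]
tcp_rot: [-0.083, 3.138, 0.002]
wrist_force: [0.1, 0.6, -0.2]
opening: 0.0387
grasp_force: 0.1
tcp_pos: [0.4638, -0.1889, 0.1942]
tcp_rot: [-0.074, 3.127, -0.006]
wrist_force: [0.8, 1.5, -0.9]
opening: 0.0516
grasp_force: 0.0
tcp_pos: [0.4238, 0.0229, 0.2642]
tcp_rot: [-0.004, 3.137, 0.002]
wrist_force: [0.4, 0.2, -0.1]
opening: 0.0511
grasp_force: 0.0
t 34.65 tcp [0.424 0.023 0.264] rot [-0.004  3.137  0.002] J [ 0.311 -0.034 -0.45   1.983 -0.017  1.185  1.441]
tub 0.64 [ 30.4 201.5] [ 0.491 -0.295  0.018]
tub 0.6 [ 22.6 237.4] [ 0.547 -0.32   0.018]
blob px [ 32. 206.] xy 0.5079886317253113 -0.30144938826560974 size [0.078 0.146] long axis deg -15.2
blob px [324. 187.] xy 0.47047463059425354 0.11379066109657288 size [0.034 0.066] long axis deg 12.5
blob px [264. 174.] xy 0.4528411328792572 0.029849447309970856 size [0.032 0.064] long axis deg -12.8
turn deg [ 0.2   0.2  13.98] j7 1.4431877347054773
shift in desired tool axes mm [-28.08  11.22 258.83] tcp [424.08  25.6  263.83]
```

```bash

python3 -m pendant '{"xyz":[[0,0,45],[0,0,45],[-28,11,35],[0,0,45],[0,0,40]],"angular":[[0,0,6.8],[0,0,6.8],[0,0,0],[0,0,0],[0,0,0]],"hand":[0.6,0.6,0.6,0.6,0.6]}' | sed -n 2,5p
python3 err.py 77 .454 .030 .005
```

```text
tcp_pos: [0.455, 0.0239, 0.0512]
tcp_rot: [0.372, 3.118, 0.003]
wrist_force: [0.4, -0.5, -0.6]
opening: 0.0515
turn deg [ 0.14  0.08 -0.62] j7 0.9983669612911797
shift in desired tool axes mm [ 2.31  5.71 46.16] tcp [454.96  23.92  51.16]
```

```bash

python3 -m pendant '{"xyz":[[2,5.7,0],[0,0,20],[0,0,17],[0,0,8],[0,0,0]],"angular":[[0,0,0],[0,0,0],[0,0,0],[0,0,0],[0,0,0]],"hand":[0.6,0.6,0.6,0.6,0.6]}' | sed -n 2,5p
python3 -m pendant '{"xyz":[[0,0,0],[0,0,0],[0,0,0],[0,0,0],[0,0,0]],"angular":[[0,0,0],[0,0,0],[0,0,0],[0,0,0],[0,0,0]],"hand":[0,0,0,0,0]}' | sed -n 2,6p
python3 -m pendant '{"xyz":[[0,0,-15],[0,0,-40],[0,0,-45],[0,0,-45],[0,0,0]],"angular":[[0,0,0],[0,0,0],[0,0,0],[0,0,-8],[0,0,-8]],"hand":[0,0,0,0,0]}' | sed -n 2,6p
python3 err.py 93 .525 -.25 .16
```

```text
tcp_pos: [0.4541, 0.0307, 0.0083]
tcp_rot: [0.371, 3.118, 0.003]
wrist_force: [-0.1, 0.3, -0.4]
opening: 0.0513
tcp_pos: [0.4551, 0.031, 0.0092]
tcp_rot: [0.371, 3.116, 0.004]
wrist_force: [-1.1, -0.5, 6.7]
opening: 0.0308
grasp_force: 60.3
tcp_pos: [0.4582, 0.0312, 0.1592]
tcp_rot: [-0.075, 3.126, 0.002]
wrist_force: [0.0, 0.2, -1.0]
opening: 0.0308
grasp_force: 59.6
turn deg [ 0.05  0.84 -0.26] j7 1.3673023489252503
shift in desired tool axes mm [ -51.94 -284.34   -0.8 ] tcp [458.25  31.23 159.2 ]
```

```bash

python3 -m pendant '{"xyz":[[-10,-45,0],[-8,-45,0],[-8,-45,0],[-8,-45,0],[-8,-45,0]],"angular":[[0,0.8,0],[0,0,0],[0,0,0],[0,0,0],[0,0,0]],"hand":[0,0,0,0,0]}' | sed -n 2p
python3 -m pendant '{"xyz":[[-10,-45,0],[0,-10,0],[0,0,30],[0,0,25],[0,0,0]],"angular":[[0,0,0],[0,0,0],[0,0,0],[0,0,0],[0,0,0]],"hand":[0,0,0,0,0]}' | sed -n 2,6p
python3 err.py 93 .525 -.248 .092
```

```text
tcp_pos: [0.5052, -0.1944, 0.1526]
tcp_pos: [0.5136, -0.2455, 0.0937]
tcp_rot: [0.067, -3.122, -0.008]
wrist_force: [-0.8, -0.2, -0.8]
opening: 0.0313
grasp_force: 59.6
turn deg [ 0.32 -1.1  -0.54] j7 1.8371445381080855
shift in desired tool axes mm [-11.27  -3.08   1.68] tcp [ 513.58 -245.52   93.68]
```

```bash

python3 -m pendant '{"xyz":[[-11,-3,0],[0,0,6],[0,0,0],[0,0,0],[0,0,0]],"angular":[[0,-1,0],[0,0,0],[0,0,0],[0,0,0],[0,0,0]],"hand":[0,0,0,0.45,0.45]}' | sed -n 2,6p
python3 -m pendant '{"xyz":[[0,0,0],[0,0,-30],[0,0,-45],[0,25,-40],[10,40,0]],"angular":[[0,0,0],[0,0,0],[0,0,0],[0,0,0],[0,0,0]],"hand":[0.45,0.45,0.6,0.6,0.6]}' | sed -n 2,6p
python3 -m pendant '{"xyz":[[10,45,-10],[10,45,-10],[20,45,-10],[15,45,0],[15,45,0]],"angular":[[0,0,3],[0,0,0],[0,0,0],[0,0,0],[0,0,0]],"hand":[0.8,0.8,0.8,0.8,0.8]}' | sed -n 2,6p
python3 look.py w10.png tub:0.018;python3 wag.py w10.png; python3 err.py 102 .472 .114 .006
```

```text
tcp_pos: [0.5279, -0.2495, 0.0909]
tcp_rot: [-0.067, 3.136, 0.003]
wrist_force: [0.1, -0.2, 0.5]
opening: 0.0383
grasp_force: 0.1
tcp_pos: [0.5191, -0.188, 0.2118]
tcp_rot: [-0.059, 3.124, -0.005]
wrist_force: [0.8, 1.6, -0.2]
opening: 0.0512
grasp_force: 0.0
tcp_pos: [0.4436, 0.0413, 0.2362]
tcp_rot: [0.016, 3.135, 0.002]
wrist_force: [1.0, 0.1, 0.3]
opening: 0.0679
grasp_force: 0.0
t 39.25 tcp [0.444 0.041 0.236] rot [0.016 3.135 0.002] J [ 0.352  0.036 -0.55   1.983  0.021  1.122  1.353]
blob px [ 22. 245.] xy 0.5543122291564941 -0.2903144955635071 size [0.049 0.109] long axis deg 3.2
blob px [  8. 180.] xy 0.4699035584926605 -0.27574729919433594 size [0.02  0.054] long axis deg -16.0
blob px [314. 179.] xy 0.4705831706523895 0.11428514122962952 size [0.033 0.065] long axis deg 12.5
turn deg [  0.17   0.32 -11.93] j7 1.3560829858738008
shift in desired tool axes mm [-43.11  60.01 230.31] tcp [442.31  46.34 236.31]
```

```bash

python3 -m pendant '{"xyz":[[0,0,45],[0,0,45],[-25,30,20],[-18,30,25],[0,0,30]],"angular":[[0,0,-6],[0,0,-6],[0,0,0],[0,0,0],[0,0,0]],"hand":[0.7,0.7,0.7,0.7,0.7]}' | sed -n 2,5p
python3 err.py 102 .471 .114 .006
```

```text
tcp_pos: [0.4781, 0.1127, 0.0711]
tcp_rot: [-0.321, 3.115, 0.01]
wrist_force: [-0.2, -0.4, -0.1]
opening: 0.0596
turn deg [ 0.29  0.61 -0.25] j7 1.21900041153766
shift in desired tool axes mm [ 6.64  2.71 65.15] tcp [478.06 112.73  71.15]
```

```bash

python3 -m pendant '{"xyz":[[6.5,2.5,0],[0,0,30],[0,0,25],[0,0,10],[0,0,0]],"angular":[[0.3,0.6,0],[0,0,0],[0,0,0],[0,0,0],[0,0,0]],"hand":[0.7,0.7,0.7,0.7,0.7]}' | sed -n 2,5p
python3 -m pendant '{"xyz":[[0,0,0],[0,0,0],[0,0,0],[0,0,0],[0,0,0]],"angular":[[0,0,0],[0,0,0],[0,0,0],[0,0,0],[0,0,0]],"hand":[0,0,0,0,0]}' | sed -n 2,6p
python3 -m pendant '{"xyz":[[0,0,-15],[0,0,-40],[0,0,-45],[0,0,-45],[0,0,0]],"angular":[[0,0,0],[0,0,0],[0,0,0],[0,0,4.5],[0,0,4.5]],"hand":[0,0,0,0,0]}' | sed -n 2,6p
python3 err.py 93 .495 -.25 .16
```

```text
tcp_pos: [0.4675, 0.1073, 0.0056]
tcp_rot: [0.311, -3.119, 0.008]
wrist_force: [0.1, 0.3, -0.7]
opening: 0.0592
tcp_pos: [0.4697, 0.1085, 0.0075]
tcp_rot: [0.312, -3.124, 0.007]
wrist_force: [-1.0, -0.0, 6.9]
opening: 0.0307
grasp_force: 60.3
tcp_pos: [0.4734, 0.1105, 0.1576]
tcp_rot: [-0.061, 3.132, -0.005]
wrist_force: [0.1, 0.5, -0.9]
opening: 0.0308
grasp_force: 59.6
turn deg [-0.19  0.49 -0.76] j7 1.147711137887361
shift in desired tool axes mm [  -2.7  -361.16   -2.45] tcp [473.4  110.52 157.55]
```

```bash

python3 -m pendant '{"xyz":[[2,-45,0],[2,-45,0],[2,-45,0],[2,-45,0],[2,-45,0]],"angular":[[0,0.5,0],[0,0,0],[0,0,0],[0,0,0],[0,0,0]],"hand":[0,0,0,0,0]}' | sed -n 2p
python3 -m pendant '{"xyz":[[2,-45,0],[2,-45,0],[0,-45,0],[0,-20,0],[0,0,0]],"angular":[[0,0,0],[0,0,0],[0,0,0],[0,0,0],[0,0,0]],"hand":[0,0,0,0,0]}' | sed -n 2,6p
python3 err.py 93 .475 -.285 .1; python3 look.py w11.png wagon6:.05 tub:.018 | cut -c1-90
```

```text
tcp_pos: [0.4682, -0.1182, 0.1528]
tcp_pos: [0.4701, -0.2758, 0.1533]
tcp_rot: [0.056, -3.128, 0.011]
wrist_force: [-0.4, 0.4, -0.7]
opening: 0.0306
grasp_force: 59.6
turn deg [-0.38 -0.76 -0.95] j7 1.936479345188189
shift in desired tool axes mm [-4.44 -9.49 53.28] tcp [ 470.06 -275.75  153.28]
t 42.35 tcp [ 0.47  -0.276  0.153] rot [ 0.056 -3.128  0.011] J [ 0.725  0.305 -0.337  1.8
wagon6 0.87 [310.6 176.1] [ 0.456 -0.232  0.05 ]
wagon6 0.85 [183.4 240.3] [ 0.521 -0.343  0.05 ]
wagon6 0.65 [182.7 185.1] [ 0.468 -0.342  0.05 ]
wagon6 0.6 [259.1 259.6] [ 0.539 -0.273  0.05 ]
wagon6 0.57 [318.9 269.9] [ 0.548 -0.215  0.05 ]
```

```bash

python3 -m pendant '{"xyz":[[-4,-9,0],[0,0,25],[0,0,25],[0,0,2],[0,0,0]],"angular":[[0,0,0],[0,0,0],[0,0,0],[0,0,0],[0,0,0]],"hand":[0,0,0,0,0]}' | sed -n 2,6p
python3 -m pendant '{"xyz":[[0,0,0],[0,0,0],[0,0,0],[0,0,-30],[0,0,-45]],"angular":[[0,0,0],[0,0,0],[0,0,0],[0,0,0],[0,0,0]],"hand":[0.45,0.45,0.45,0.45,0.6]}' | sed -n 2,6p
python3 -m pendant '{"xyz":[[0,0,-45],[20,0,-40],[40,0,-20],[15,0,0],[0,0,0]],"angular":[[0,0,0],[0,0,0],[0,0,0],[0,0,0],[0,0,0]],"hand":[1,1,1,1,1]}' | sed -n 2p
python3 look.py w12.png wagon6:.05 tub:.018 tub_handle:.058| cut -c1-90; python3 wag.py w12.png
python3 - <<'E'
from h import *
b=save("side","d4.png"); save("scene","s4.png")
cv2.imwrite("pics/c4.png",np.vstack([cv2.imread("pics/w12.png"),cv2.resize(b[180:380,150:450,::-1],(512,341))])[:600])
E
```

```text
tcp_pos: [0.4748, -0.2797, 0.1008]
tcp_rot: [0.069, -3.127, 0.007]
wrist_force: [-0.3, -1.1, 0.0]
opening: 0.0311
grasp_force: 59.7
tcp_pos: [0.4737, -0.2792, 0.1746]
tcp_rot: [0.067, -3.122, 0.003]
wrist_force: [1.0, -0.9, -0.6]
opening: 0.0507
grasp_force: 0.0
tcp_pos: [0.4002, -0.2835, 0.2826]
t 44.0 tcp [ 0.4   -0.284  0.283] rot [ 0.061 -3.128  0.011] J [ 0.821  0.087 -0.32   1.82
wagon6 0.96 [247.1 232.8] [ 0.504 -0.296  0.05 ]
wagon6 0.94 [216.9 206.6] [ 0.467 -0.338  0.05 ]
wagon6 0.94 [345.8  86.5] [ 0.307 -0.183  0.05 ]
wagon6 0.91 [302.5 265. ] [ 0.552 -0.214  0.05 ]
wagon6 0.86 [295.8 202.8] [ 0.457 -0.231  0.05 ]
wagon6 0.81 [278.7 246.8] [ 0.524 -0.25   0.05 ]
wagon6 0.76 [210.8 245.3] [ 0.526 -0.347  0.05 ]
wagon6 0.74 [250.  204.6] [ 0.462 -0.293  0.05 ]
wagon6 0.64 [259.8 220.8] [ 0.485 -0.279  0.05 ]
tub 0.83 [251.9 216.5] [ 0.493 -0.29   0.018]
tub_handle 0.66 [158.8 232.5] [ 0.505 -0.416  0.058]
tub_handle 0.22 [251.1 204.5] [ 0.459 -0.292  0.058]
blob px [268. 236.] xy 0.5270968079566956 -0.25403928756713867 size [0.105 0.192] long axis deg 54.8
blob px [212. 230.] xy 0.5155565142631531 -0.34874284267425537 size [0.038 0.12 ] long axis deg -1.1
blob px [296. 210.] xy 0.47616103291511536 -0.22575630247592926 size [0.033 0.065] long axis deg 3.9
blob px [ 20. 143.] xy 0.3884216547012329 -0.6321014761924744 size [0.059 0.132] long axis deg 16.7
```

View pics/c4.png

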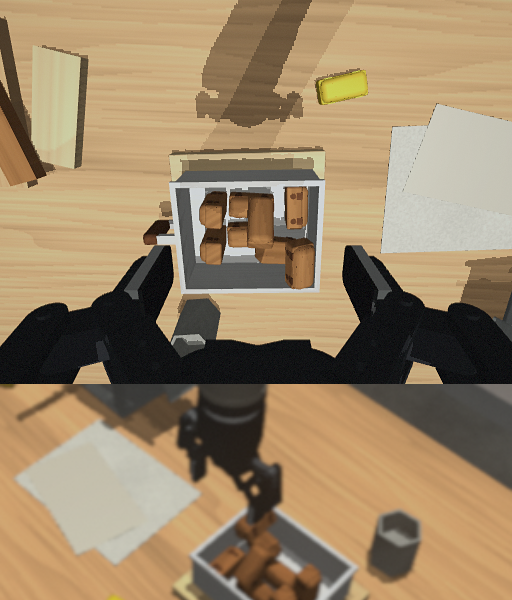

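All eight brown wagons are in the tub and the newspaper is empty. I'll check the tub's centring numerically.

```bash
python3 - <<'E'
from h import *
np.set_printoptions(precision=4,suppress=True)
z=np.load("w12.png.npz");P=(z["K"],z["T"])
c=[atz(0,u,.088,P)[:2] for u in [(170,184),(325,180),(320,292),(181,293)]]; print("tub",c,np.mean(c,0))
print("board near corners",[atz(0,u,.018,P)[:2] for u in [(169,153),(326,149)]])
z=np.load("w7.png.npz");P=(z["K"],z["T"])
c=[atz(0,u,.088,P)[:2] for u in [(173,54),(331,51),(318,219),(190,220)]]; print("tub w7",c,np.mean(c,0))
E
python3 err.py 90 .491 .289 .30
```

```text
tub [array([ 0.4258, -0.3886]), array([ 0.4132, -0.2047]), array([ 0.5686, -0.1947]), array([ 0.5785, -0.3812])] [ 0.4965 -0.2923]
board near corners [array([ 0.4021, -0.409 ]), array([ 0.3876, -0.1913])]
tub w7 [array([ 0.4107, -0.2063]), array([ 0.572 , -0.1941]), array([ 0.5814, -0.3814]), array([ 0.4254, -0.391 ])] [ 0.4974 -0.2932]
turn deg [-0.2  -0.83  2.52] j7 2.097287443168471
shift in desired tool axes mm [-88.13 571.04 -19.16] tcp [ 402.87 -282.04  280.84]
```

```bash

python3 -m pendant '{"xyz":[[-15,45,0],[-15,45,-5],[-15,45,-5],[-10,47,0],[-5,48,0]],"angular":[[0,-0.8,2.5],[0,0,0],[0,0,0],[0,0,0],[0,0,0]],"hand":[1,1,1,1,1]}' | sed -n 2p
python3 -m pendant '{"xyz":[[0,48,0],[0,48,0],[0,48,0],[0,48,0],[0,48,0]],"angular":[[0,0,0],[0,0,0],[0,0,0],[0,0,0],[0,0,0]],"hand":[1,1,1,1,1]}' | sed -n 2p
python3 -m pendant '{"xyz":[[-10,48,0],[-10,35,0],[-8,19,0],[0,0,0],[0,0,0]],"angular":[[0,0,0],[0,0,0],[0,0,0],[0,0,0],[0,0,0]],"hand":[1,1,1,1,1]}' | sed -n 2p
python3 look.py w13.png crank_grip:.185
python3 err.py 90 .4912 .289 .1673
```

```text
tcp_pos: [0.4615, -0.0496, 0.2903]
tcp_pos: [0.4605, 0.1904, 0.289]
tcp_pos: [0.4885, 0.2899, 0.2879]
t 45.8 tcp [0.489 0.29  0.288] rot [-0.    -3.14   0.009] J [ 0.057  0.296 -0.832  1.638  0.228  1.312  0.757]
crank_grip 0.83 [258.7 184. ] [0.484 0.29  0.185]
turn deg [-0.37 -0.01 -0.15] j7 0.7572448437163676
shift in desired tool axes mm [ -2.37   0.46 121.04] tcp [488.83 288.54 288.34]
```

```bash

python3 -m pendant '{"xyz":[[-2,0.5,40],[0,0,40],[0,0,30],[0,0,11],[0,0,0]],"angular":[[0,0,0],[0,0,0],[0,0,0],[0,0,0],[0,0,0]],"hand":[1,1,1,1,0]}' | sed -n 2p
python3 -m pendant '{"xyz":[[0,0,0],[0,0,0],[0,0,0],[0,0,0],[0,0,0]],"angular":[[0,0,0],[0,0,0],[0,0,0],[0,0,0],[0,0,0]],"hand":[0,0,0,0,0]}' | sed -n 2,6p
python3 -m pendant '{"xyz":[[0,-7.1,1],[0,-7.1,1],[0,-6.7,2.7],[0,-6.6,2.8],[0,-5.7,4.3]],"angular":[[0,0,0],[0,0,0],[0,0,0],[0,0,0],[0,0,0]],"hand":[0,0,0,0,0]}'| sed -n 2,6p
python3 -m pendant '{"xyz":[[0,-5.7,4.4],[0,-4.4,5.7],[0,-4.3,5.7],[0,-2.8,6.6],[0,-2.7,6.7]],"angular":[[0,0,0],[0,0,0],[0,0,0],[0,0,0],[0,0,0]],"hand":[0,0,0,0,0]}'| sed -n 2,6p
```

```text
tcp_pos: [0.4904, 0.288, 0.1668]
tcp_pos: [0.4915, 0.289, 0.169]
tcp_rot: [0.001, 3.139, -0.011]
wrist_force: [-0.0, -4.0, 5.4]
opening: 0.018
grasp_force: 58.4
tcp_pos: [0.4922, 0.2574, 0.1588]
tcp_rot: [-0.0, 3.137, -0.006]
wrist_force: [-0.6, -2.6, 10.2]
opening: 0.0182
grasp_force: 58.9
tcp_pos: [0.4926, 0.2358, 0.1281]
tcp_rot: [0.002, 3.137, -0.009]
wrist_force: [2.6, -1.6, 4.1]
opening: 0.0183
grasp_force: 58.5
```

```bash

python3 -m pendant '{"xyz":[[0,-1,7.1],[0,-1,7.1],[0,1,7.1],[0,1,7.1],[0,2.7,6.7]],"angular":[[0,0,0],[0,0,0],[0,0,0],[0,0,0],[0,0,0]],"hand":[0,0,0,0,0]}' | sed -n 2,4p
python3 -m pendant '{"xyz":[[0,2.8,6.6],[0,4.3,5.7],[0,4.4,5.7],[0,5.7,4.4],[0,5.7,4.3]],"angular":[[0,0,0],[0,0,0],[0,0,0],[0,0,0],[0,0,0]],"hand":[0,0,0,0,0]}' | sed -n 2,4p
python3 -m pendant '{"xyz":[[0,6.6,2.8],[0,6.7,2.7],[0,7.1,1],[0,7.1,1],[0,7.1,-1]],"angular":[[0,0,0],[0,0,0],[0,0,0],[0,0,0],[0,0,0]],"hand":[0,0,0,0,0]}'| sed -n 2,6p
```

```text
tcp_pos: [0.4925, 0.2389, 0.0917]
tcp_rot: [0.003, 3.138, -0.007]
wrist_force: [5.0, -2.8, 3.2]
tcp_pos: [0.492, 0.2631, 0.0654]
tcp_rot: [0.001, 3.139, -0.005]
wrist_force: [3.6, -0.2, 7.1]
tcp_pos: [0.4914, 0.2964, 0.0594]
tcp_rot: [0.002, 3.14, -0.011]
wrist_force: [2.3, -4.4, 8.8]
opening: 0.0183
grasp_force: 59.3
```

```bash

python3 -m pendant '{"xyz":[[0,7.1,-1],[0,6.7,-2.7],[0,6.6,-2.8],[0,5.7,-4.3],[0,5.7,-4.4]],"angular":[[0,0,0],[0,0,0],[0,0,0],[0,0,0],[0,0,0]],"hand":[0,0,0,0,0]}' | sed -n 2,4p
python3 -m pendant '{"xyz":[[0,4.4,-5.7],[0,4.3,-5.7],[0,2.8,-6.6],[0,2.7,-6.7],[0,1,-7.1]],"angular":[[0,0,0],[0,0,0],[0,0,0],[0,0,0],[0,0,0]],"hand":[0,0,0,0,0]}' | sed -n 2,4p
python3 -m pendant '{"xyz":[[0,1,-7.1],[0,-1,-7.1],[0,-1,-7.1],[0,-2.7,-6.7],[0,-2.8,-6.6]],"angular":[[0,0,0],[0,0,0],[0,0,0],[0,0,0],[0,0,0]],"hand":[0,0,0,0,0]}'| sed -n 2,4p
python3 -m pendant '{"xyz":[[0,-4.3,-5.7],[0,-4.4,-5.7],[0,-5.7,-4.4],[0,-5.7,-4.3],[0,-6.6,-2.8]],"angular":[[0,0,0],[0,0,0],[0,0,0],[0,0,0],[0,0,0]],"hand":[0,0,0,0,0]}'| sed -n 2,4p
python3 -m pendant '{"xyz":[[0,-6.7,-2.7],[0,-7.1,-1],[0,-7.1,-1],[0,0,0],[0,0,0]],"angular":[[0,0,0],[0,0,0],[0,0,0],[0,0,0],[0,0,0]],"hand":[0,0,0,0,0]}'
```

```text
tcp_pos: [0.4908, 0.3248, 0.0723]
tcp_rot: [-0.004, -3.14, 0.019]
wrist_force: [4.2, -7.5, 1.6]
tcp_pos: [0.4904, 0.3428, 0.1034]
tcp_rot: [-0.002, -3.14, 0.01]
wrist_force: [5.4, 0.3, -4.4]
tcp_pos: [0.4905, 0.3382, 0.1387]
tcp_rot: [-0.0, -3.141, 0.005]
wrist_force: [6.0, 1.2, -4.5]
tcp_pos: [0.491, 0.3141, 0.1631]
tcp_rot: [-0.001, 3.139, 0.002]
wrist_force: [4.9, 4.0, 0.0]
time_s: 51.9
tcp_pos: [0.4914, 0.2923, 0.1688]
tcp_rot: [0.0, 3.139, -0.002]
wrist_force: [3.9, 1.5, 6.7]
opening: 0.0182
grasp_force: 59.8
```

```bash

python3 -m pendant '{"xyz":[[0,-3,0],[0,-2,0],[0,-1,0],[0,0,0],[0,0,0]],"angular":[[0,0,0],[0,0,0],[0,0,0],[0,0,0],[0,0,0]],"hand":[0,0,0,0,0]}'
```

```text
time_s: 52.4
tcp_pos: [0.4915, 0.2887, 0.1691]
tcp_rot: [-0.001, 3.138, 0.005]
wrist_force: [4.3, 6.4, 4.5]
opening: 0.018
grasp_force: 59.6
```

```bash

python3 -m pendant '{"xyz":[[0,0,0],[0,0,0],[0,0,0],[0,0,-40],[10,0,-45]],"angular":[[0,0,0],[0,0,0],[0,0,0],[0,0,0],[0,0,0]],"hand":[1,1,1,1,1]}' | sed -n 2p
python3 -m pendant '{"xyz":[[30,0,-35],[35,0,-30],[0,0,0],[0,0,0],[0,0,0]],"angular":[[0,0,0],[0,0,0],[0,0,0],[0,0,0],[0,0,0]],"hand":[1,1,1,1,1]}' | sed -n 2p
python3 - <<'E'
from h import *
np.set_printoptions(precision=3,suppress=True)
save("scene","s9.png"); save("side","d9.png"); 
for n in ["mouth","crank_grip","tub","tub_handle","hex_pot","stain_tin","baluster"]:
    q=[arm.place_of(n,c) for c in ("scene","side")]
    if all(q): print(n,*tri([ray(c,k[0]["xy"]) for c,k in zip(("scene","side"),q)]))
print([(round(q["score"],2),np.round(q["xy"])) for q in arm.boxes_of("wagon1","side")])
E
python3 look.py w14.png crank_grip:.185
```

```text
tcp_pos: [0.4798, 0.2824, 0.2511]
tcp_pos: [0.416, 0.2834, 0.3162]
mouth [0.654 0.088 0.184] 0.00044641947942782744
crank_grip [0.481 0.285 0.18 ] 0.0034561056675607425
tub [ 0.499 -0.295  0.016] 0.0013030023503666167
tub_handle [ 0.5   -0.419  0.069] 0.0032901224846471977
hex_pot [ 0.691 -0.375 -0.008] 0.0016441922560770977
stain_tin [0.625 0.481 0.004] 0.009588358265217985
baluster [ 0.355  0.469 -0.001] 0.000640337059049967
[(0.9, array([301., 285.])), (0.8, array([153., 172.])), (0.75, array([313., 294.])), (0.72, array([222., 312.])), (0.7, array([304., 298.])), (0.61, array([330., 300.])), (0.59, array([285., 286.])), (0.56, array([297., 262.])), (0.5, array([317., 311.])), (0.28, array([232., 136.]))]
t 54.25 tcp [0.416 0.285 0.318] rot [ 0.002  3.141 -0.008] J [ 0.1    0.132 -0.865  1.732  0.108  1.328  0.783]
crank_grip 0.85 [262.6 242.1] [0.484 0.289 0.185]
```

```bash
python3 - <<'E'
import cv2
for f in ("d9.png","d0.png"):
    h=cv2.cvtColor(cv2.imread("pics/"+f),cv2.COLOR_BGR2HSV)[100:160,190:270]
    m=cv2.inRange(h,(5,115,30),(18,255,255)); n,_,st,c=cv2.connectedComponentsWithStats(m); print(f,[(s[:].tolist(),(k+[190,100]).round().tolist()) for s,k in zip(st[1:],c[1:]) if s[4]>25], h[36,42])
E
```

```text
d9.png [([0, 0, 19, 9, 99], [196.0, 103.0]), ([32, 0, 48, 41, 211], [248.0, 115.0]), ([0, 31, 6, 8, 26], [192.0, 135.0])] [ 37  17 197]
d0.png [([0, 0, 19, 9, 99], [196.0, 103.0]), ([32, 0, 48, 41, 230], [248.0, 115.0]), ([17, 8, 53, 42, 777], [232.0, 128.0]), ([0, 31, 6, 8, 27], [192.0, 135.0])] [ 13 154 137]
```

The trough has no brown left in it, so that weak detection was false. It's level, and the arm is clear of everything.

```bash
python3 -c "
from plant import arm
print(arm.sign_off())"
```

```text
the job is handed in; nothing more can be done
None
```

The job is handed in, with no verdict reported yet: all eight wagons (five from the trough, three from the newspaper) are in the tub in the middle of its board, the trough is wound back down level, and the tin, baluster and hex pot stand where they were.

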